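Stop a stockroom bench scale from rocking on its levelling foot

ROBOT

A 6-joint arm with a two-finger parallel gripper is mounted at the origin on the work surface. World frame = base frame: x ahead of the robot, y to its left, z up, the work surface at z = 0. Lengths are in m, angles in rad, forces in N, time in s.
With the tool pointing down it reaches from about 0.375 to 0.825 m from the base axis. Payload 5.5 kg.
Tool frame: the origin (TCP) lies midway between the tips of the shut fingers; the grasp point (between the pads) lies 19 mm behind it; z points along the fingers, y is the direction in which the jaws open and shut (so a half turn about z gives the same grasp; the last joint's range is limited). The gripper opens to 85 mm and grips with 20 to 120 N. Pads are 22 mm wide; open, the fingers measure 114 mm over their backs; the gripper's body (76 mm by 85 mm) begins 54 mm behind the grasp point. The pads swing forward as they close: fully open they stand 13 mm farther back than shut.
Start: joints at [-1.212, 0.314, -0.047, 1.21, 0, 1.571], TCP at [0.211, -0.562, 0.231] pointing down, gripper open.
Joint ranges: [-2.67, 2.67], [-0.69, 1.73], [-1.03, 1.25], [-2.08, 2.16], [-1.42, 1.45], [-3.14, 3.14]. Speed limits (rad/s): [2.39, 2.39, 3.01, 3.14, 3.14, 3.14].

INTERFACE

Orientations are given as a unit quaternion [x, y, z, w].
In Python, from rig import bot, get_image, calibration, order gives the robot as it stands. The module is installed in compiled form; this text tells all that it offers.
- The arm moves only by the tool move_arm, never from a script. Its argument "motion" is a list of rows, each an object of numbers: "hand": the finger opening in cm, from 0 to 8.54; "tx", "ty", "tz": the shift along the world's x, y, z in cm; "rx", "ry", "rz": the turn, a rotation vector about the world's x, y, z in rad. In form: [{"hand": .., "tx": .., "ty": .., "tz": .., "rx": .., "ry": .., "rz": ..}, ...]. A call has 1 to 10 rows; each row is the pose to reach, as a shift and turn from the pose measured when the call began; what a row does not reach only later rows make up. A row lasts 1/12 s, in which the tool goes at most 41.7 mm and 7.16 degrees, less where a joint would pass 70% of its speed; a pose out of reach is approached as far as the arm can. A call with a gripper value outside its range is refused whole. The fingers move at their own pace and stop on an object; "squeeze" is the grip in N (left out, the last holds). Time passes only in rows, so rows that repeat a pose let the fingers close. It gives the time, the measured TCP pose, the force and the opening at its end, in the units of the state.
- bot.observe(): the state, without advancing time (a new reading comes with each control period).
- get_image(name): name is "scene" or "top" or "wrist"; returns (picture, depth): 480x640x3 uint8, red, green, blue; 480x640 float32, m along the optical axis (not along the pixel's ray), 0 where there is no reading.
- calibration(name): a dict with "fx", "fy", "cx", "cy" (pixels), "D" ([k1, k2, p1, p2, k3] as OpenCV has them; the pictures are not rectified), "rvec" (rotation vector, rad) and "tvec" (3), from world to camera coordinates, as OpenCV has them. Camera axes: x right, y down, z forward; pixel columns grow to the right and rows downward; lengths in m; the calibration is good to about 2 mm. A picture is of the moment at which its call begins: read the wrist's pose just before it. calibration takes no time and is no camera call; for the wrist camera it gives the pose at the moment of the call.
- order.finish_job(): hands the job in, once; it reports no verdict.
The state is a dict: "time": time; "q": joint angles; "qd": joint speeds; "joint_torque": joint torques, N m; "eef_pos": TCP position; "tool_rot": TCP orientation; "contact_force": force on the tool from outside, world axes, zero at the start; "moment": the same for the moment, N m; "gripper_width": finger opening in m.
Only numpy, scipy, OpenCV 4.12 (cv2) and the standard library are available. Lean on these libraries where they do the work, as an engineer would, in place of code of your own. Each camera call takes 0.05 s, during which the arm holds its last target.

TASK

The bench scale on the packing table rocks because one of its feet hangs clear of the table. Screw that foot down with the square black hand knob above it until all four feet bear firmly and the scale no longer rocks when pressed at a corner, but not so far that it starts to rock on its other feet. Leave the scale where it stands, leave the can, jar and carton alone, and let go of the knob.

Things in the scene. Friction and masses are not known exactly. Their poses are not given: they have to be found in the camera images.
- scale: Loose bench scale, about 3 kg: frame 250 x 190 mm on four foot arms, steel weighing plate (top 41 mm above the table), display head on a column at the far side, 205 mm high. Origin: at table height under the middle of the frame; x points from the knob side to the display side, z up. Feet at x = +-145, y = +-115 mm; the adjustable one at x = -145, y = +115 mm.
- knob_grip (a point): Centre of the square black knob, 32 x 32 x 26 mm high, flats facing the point's x and y, on a spindle above the adjustable foot. 18 mm or more free below it, down to a round foot arm (48 mm wide, top 33 mm above the table). Clockwise from above, knob and foot go down 12 mm per turn (7 rad available). Thread friction 0.06 N m; pushing down with up to 25 N does not turn it.
- foot_a: Adjustable rubber foot under the knob, 32 mm diameter, 8 mm high; origin at the centre of its underside. It starts in the air over a dark steel plate (75 mm square) let into the table, whose top is 0.5 to 6 mm above the table: that height is not measured. The rubber yields about 1 mm per 4.5 N. Screwed to carry about 10 N it begins to lift foot_b.
- foot_b: Fixed rubber foot on the knob side, 32 mm diameter, at x = -145, y = -115 mm of the scale; origin at the centre of its underside. The scale rocks about the line from it to the fixed foot at +145, +115: 5 to 7 N down on the knob starts that and 7.5 N holds it over, the corner sinks until the adjustable foot touches, and it comes back by itself. If that foot is screwed too far, foot_b lifts first.
- can: Bystander: food can, 74 mm diameter, 110 mm high; origin at the centre of its underside.
- jar: Bystander: glass jar, 66 mm diameter, 100 mm high; origin at the centre of its underside.
- carton: Bystander: cardboard carton 80 x 60 x 120 mm; origin at the centre of its underside.

How it is judged:
By the outcome, as a careful person would: the job done as asked, in the order asked, and still so for the second after the job is handed in, with the robot touching nothing.
It also fails if it takes over 72 s, if anything falls off the work surface, if the arm or the gripper's body presses on something with over 40 N, if the wrist force passes 120 N, or if a joint passes its speed limit or range.

## Working session

There is one attempt and no reset: what is moved stays moved. The work goes in short steps, Python scripts to look and compute and a tool call to move; the robot and the scene stay as the last step left them, time stands still between calls to the robot, and variables do not carry over. Pictures are saved under pics/ and viewed, and the job is handed in when it is done.

Besides the shell and the picture viewer there is one more tool, called after "Call:" in YAML: its name, and indented under it one key for each argument. move_arm: Moves the arm, as the interface text tells. Its arguments: {"type":"object","properties":{"motion":{"type":"array","items":{"type":"object","properties":{"hand":{"type":"number"},"tx":{"type":"number"},"ty":{"type":"number"},"tz":{"type":"number"},"rx":{"type":"number"},"ry":{"type":"number"},"rz":{"type":"number"}}}},"squeeze":{"type":"number"}},"required":["motion"]}

```bash
mkdir -p pics; python3 - <<'E'
from rig import bot,get_image,calibration
import cv2,numpy as np
for n in("scene","top"):
    p,d=get_image(n); cv2.imwrite(f"pics/{n}0.png",p[:,:,::-1]); np.savez(f"{n}0.npz",p=p,d=d)
    c=calibration(n);print(n,{k:np.round(v,4) for k,v in c.items()})
s=bot.observe();print(s)
E
```

```text
scene {'fx': np.float64(535.1204), 'fy': np.float64(535.1204), 'cx': np.float64(314.7977), 'cy': np.float64(236.6965), 'D': array([0.0567, 0.    , 0.    , 0.    , 0.    ]), 'rvec': array([ 0.6635,  2.6814, -1.1139]), 'tvec': array([ 0.5365, -0.136 ,  1.4135])}
top {'fx': np.float64(620.9389), 'fy': np.float64(620.9389), 'cx': np.float64(317.5515), 'cy': np.float64(234.4821), 'D': array([-0.1043,  0.    ,  0.    ,  0.    ,  0.    ]), 'rvec': array([ 2.1947, -2.2031,  0.0722]), 'tvec': array([-0.0231,  0.582 ,  1.3566])}
{'time': 0.1, 'q': array([-1.21199237e+00,  3.14167107e-01, -4.79618152e-02,  1.21024835e+00,
       -3.19193041e-05,  1.57080844e+00]), 'qd': array([-0.00025949, -0.00314246, -0.00024283, -0.00209644, -0.00014901,
       -0.00026602]), 'joint_torque': array([ 2.52014415e-04, -5.40769207e+01,  3.40539980e+01,  1.12113604e-02,
        4.73013824e-05,  3.41634006e-06]), 'eef_pos': array([ 0.21049519, -0.56129374,  0.23052131]), 'tool_rot': array([ 9.83951351e-01,  1.78435181e-01, -1.56761194e-04, -7.74937893e-04]), 'contact_force': array([-0.84567507, -1.04460825,  0.44931383]), 'moment': array([-0.01638859,  0.03216851,  0.02489693]), 'gripper_width': 0.08514329606808359}
```

View pics/scene0.png

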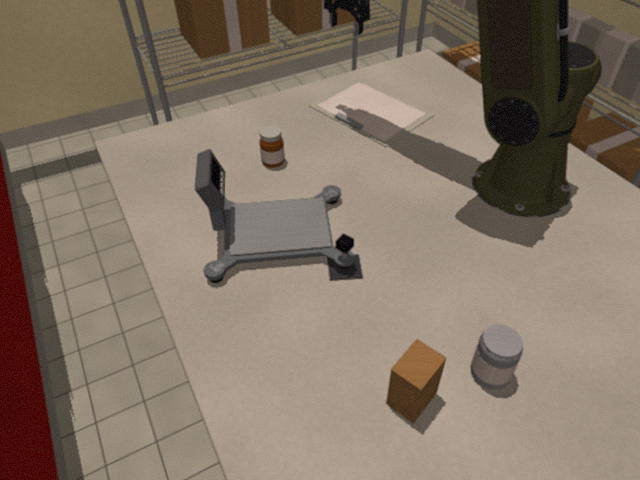

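View pics/top0.png

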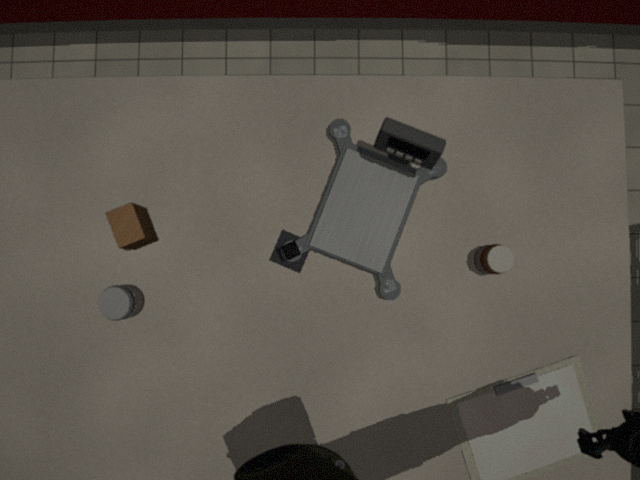

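Scene: knob at about (345,242) on the dark plate. Top: knob at about (290,250), free feet arms at (388,288), (339,130), (437,168). The can, jar and carton are well away. Next I measure the knob.

```bash
cat > h.py <<'E'
import numpy as np,cv2
from rig import bot,get_image,calibration
def KD(c): return np.array([[c['fx'],0,c['cx']],[0,c['fy'],c['cy']],[0,0,1]]),np.array(c['D'],float)
def ray(c,uv):
    K,D=KD(c); n=cv2.undistortPoints(np.array([[uv]],float),K,D)[0,0]
    R=cv2.Rodrigues(np.array(c['rvec'],float))[0]; o=-R.T@np.array(c['tvec']); return o,R.T@np.array([n[0],n[1],1])
def onz(c,uv,z):
    o,v=ray(c,uv); return o+v*(z-o[2])/v[2]
def ond(c,uv,d):
    o,v=ray(c,uv); return o+v*d
E
python3 - <<'E'
from h import *
ct,cs=calibration("top"),calibration("scene")
T=np.load("top0.npz");S=np.load("scene0.npz")
for nm,I,(u0,v0),r in(("top",T,(290,250),24),("scene",S,(345,243),30)):
    im=I['p'][v0-r:v0+r,u0-r:u0+r,::-1]; cv2.imwrite(f"pics/{nm}_c.png",cv2.resize(im,None,fx=10,fy=10,interpolation=0))
d=T['d']
print(np.round(d[240:262:2,278:304:2],3))
for uv in((388,288),(339,130),(437,168)): print(uv,onz(ct,uv,.033).round(4),ond(ct,uv,d[uv[1],uv[0]]).round(4))
g=T['p'].max(2)[240:262,278:304];print(g)
E
```

```text
[[1.389 1.385 1.381 1.383 1.384 1.381 1.358 1.354 1.388 1.358 1.355 1.358
  1.351]
 [1.385 1.382 1.386 1.382 1.357 1.352 1.302 1.299 1.304 1.356 1.352 1.359
  1.355]
 [1.382 1.391 1.381 1.354 1.302 1.299 1.298 1.302 1.3   1.302 1.355 1.354
  1.355]
 [1.387 1.381 1.301 1.3   1.3   1.298 1.299 1.302 1.297 1.301 1.353 1.358
  1.353]
 [1.384 1.383 1.302 1.297 1.301 1.295 1.294 1.3   1.294 1.303 1.302 1.351
  1.353]
 [1.388 1.385 1.352 1.297 1.296 1.297 1.298 1.301 1.3   1.292 1.297 1.353
  1.355]
 [1.385 1.383 1.357 1.301 1.298 1.298 1.297 1.297 1.298 1.302 1.298 1.322
  1.349]
 [1.381 1.388 1.35  1.353 1.295 1.295 1.294 1.299 1.3   1.299 1.298 1.352
  1.379]
 [1.386 1.385 1.353 1.35  1.298 1.298 1.294 1.297 1.301 1.315 1.355 1.354
  1.382]
 [1.381 1.381 1.386 1.349 1.298 1.299 1.296 1.354 1.358 1.351 1.35  1.381
  1.385]
 [1.381 1.381 1.389 1.382 1.354 1.353 1.355 1.351 1.352 1.351 1.386 1.384
  1.385]]
(388, 288) [ 0.4636 -0.1783  0.033 ] [ 0.4635 -0.1784  0.032 ]
(339, 130) [ 0.8122 -0.0735  0.033 ] [ 0.8123 -0.0736  0.0326]
(437, 168) [ 0.7274 -0.29    0.033 ] [ 0.7271 -0.2897  0.034
[... 1129 characters left out ...]
18 24 22 21 28  7 17 47 69
  61 47]
 [22 17 24 30 39 36 31 20 18 23 14 14 23 17  9  8 26 12 12 22 13 37 59 61
  42 31]
 [36 29 17 22 41 39 40 10  6 13  8 17 23  9 19 10 13 11 27 32 46 53 65 56
  41 42]
 [31 27 20 28 27 43 27 28 12 10 24 16 28  8 18  4 14 37 47 66 73 77 71 51
  32 42]
 [37 36 20  7 25 32 41 42 24 13 17 17 13 17 23 34 49 67 79 73 76 72 63 42
  40 40]
 [41 34 24 16 29 24 40 39 23 16  0 14 17 35 50 65 70 75 80 74 75 59 40 38
  42 39]
 [43 40 29 25 27 20 22 36 35 40 38 42 51 61 71 74 80 76 67 71 57 48 42 40
  39 43]
 [43 43 32 27 18 21 29 32 33 53 63 67 67 77 74 76 75 70 59 54 47 42 35 38
  39 40]
 [41 36 41 37 26 26 35 31 32 43 43 54 63 63 64 65 58 45 45 39 43 41 42 40
  33 43]]
```

```bash
python3 - <<'E'
import cv2,numpy as np
a=cv2.imread("pics/top_c.png");b=cv2.imread("pics/scene_c.png")
h=cv2.resize(a,(400,400),interpolation=0);k=cv2.resize(b,(400,400),interpolation=0)
cv2.imwrite("pics/both.png",np.clip(np.hstack([h,k])*1.8,0,255).astype(np.uint8))
E
```

```text
(no output)
```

View pics/both.png

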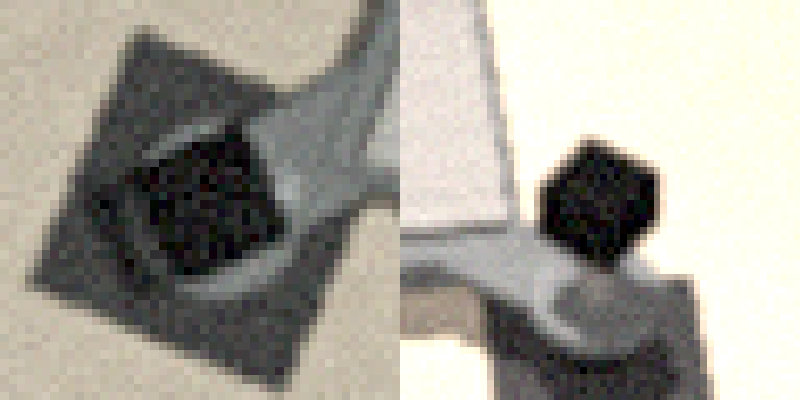

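```bash
python3 - <<'E'
from h import *
ct,cs=calibration("top"),calibration("scene")
T=np.load("top0.npz");S=np.load("scene0.npz")
d=T['d']; m=np.zeros(d.shape,np.uint8); m[232:270,272:312]=((d>1.285)&(d<1.325))[232:270,272:312]
ys,xs=np.nonzero(m); dm=np.median(d[m>0]); 
ztop=ond(ct,(xs.mean(),ys.mean()),dm)
print(len(xs),xs.mean(),ys.mean(),dm,ztop)
P=np.array([onz(ct,(x,y),ztop[2])[:2] for x,y in zip(xs,ys)])
print(P.mean(0)); r=cv2.minAreaRect((P*1000).astype(np.float32));print(r)
# scene ray of the whole knob silhouette
g=S['p'].max(2); ms=np.zeros(g.shape,np.uint8); ms[220:258,330:360]=(g<28)[220:258,330:360]
n,l,st,ce=cv2.connectedComponentsWithStats(ms); i=1+st[1:,4].argmax();print(st[i],ce[i])
o,v=ray(cs,ce[i]);o2,v2=ray(ct,(xs.mean(),ys.mean()))
A=np.stack([v,-v2],1);t=np.linalg.lstsq(A,o2-o,rcond=None)[0];print(o+v*t[0],o2+v2*t[1])
# plate and table height via depth
def reg(lo,hi,box):
    y0,y1,x0,x1=box;q=[ond(ct,(x,y),d[y,x]) for y in range(y0,y1) for x in range(x0,x1) if lo<T['p'][y,x].max()<hi];q=np.array(q);print(len(q),np.median(q,0).round(4),q[:,2].mean())
reg(25,60,(258,270,280,298)); reg(80,255,(280,300,270,300)); reg(80,255,(225,240,240,262))
E
```

```text
232 290.7068965517241 249.98706896551724 1.2987993 [0.54570398 0.03173723 0.08747931]
[0.54570687 0.03173774]
((545.8035278320312, 31.649089813232422), (32.12398147583008, 31.834835052490234), 23.859844207763672)
[337 235  16  18 190] [344.43684211 243.46842105]
[0.54610773 0.03207158 0.07600368] [0.54604757 0.03210812 0.07600306]
143 [0.5171 0.0363 0.002 ] 0.01611835617794583
600 [0.4612 0.0476 0.    ] 0.009422034962148454
330 [5.889e-01 1.245e-01 1.000e-04] 0.008652418849009578
```

Knob centre (0.546, 0.032), with its top at z≈0.0875, a 32 mm square and flats at about 23.9° mod 90. The size, height and two-view rays agree. First I press the knob with shut fingers to measure the gap.

Call:
move_arm:
  motion:
    - {"hand":0,"tx":16.8,"ty":29.6}
    - {"hand":0,"tx":16.8,"ty":29.6}
    - {"hand":0,"tx":16.8,"ty":29.6}
    - {"hand":0,"tx":16.8,"ty":29.6}
    - {"hand":0,"tx":16.8,"ty":29.6}
    - {"hand":0,"tx":16.8,"ty":29.6}
    - {"hand":0,"tx":16.8,"ty":29.6}
    - {"hand":0,"tx":16.8,"ty":29.6}
    - {"hand":0,"tx":16.8,"ty":29.6}
    - {"hand":0,"tx":16.8,"ty":29.6}

```text
invalid input at $.motion[0]: expected keys hand, tx, ty, tz, rx, ry, rz
```

Call:
move_arm:
  motion:
    - {"hand":0,"tx":16.8,"ty":29.7}
    - {"hand":0,"tx":16.8,"ty":29.7}
    - {"hand":0,"tx":16.8,"ty":29.7}
    - {"hand":0,"tx":16.8,"ty":29.7}
    - {"hand":0,"tx":16.8,"ty":29.7}
    - {"hand":0,"tx":16.8,"ty":29.7}
    - {"hand":0,"tx":16.8,"ty":29.7}
    - {"hand":0,"tx":16.8,"ty":29.7}
    - {"hand":0,"tx":16.8,"ty":29.7}
    - {"hand":0,"tx":16.8,"ty":29.7}

```text
invalid input at $.motion[0]: expected keys hand, tx, ty, tz, rx, ry, rz
```

```bash
python3 - <<'E'
from h import *
for i in range(3):
    s=bot.observe();print({k:np.round(v,4) for k,v in s.items() if k not in('qd','joint_torque')})
    p,d=get_image("wrist")
c=calibration("wrist");print({k:np.round(v,4) for k,v in c.items()})
np.savez("w0.npz",p=p,d=d);cv2.imwrite("pics/w0.png",p[:,:,::-1])
E
```

```text
{'time': np.float64(0.1), 'q': array([-1.212 ,  0.3142, -0.048 ,  1.2102, -0.    ,  1.5708]), 'eef_pos': array([ 0.2105, -0.5613,  0.2305]), 'tool_rot': array([ 9.840e-01,  1.784e-01, -2.000e-04, -8.000e-04]), 'contact_force': array([-0.8457, -1.0446,  0.4493]), 'moment': array([-0.0164,  0.0322,  0.0249]), 'gripper_width': np.float64(0.0851)}
{'time': np.float64(0.15), 'q': array([-1.212 ,  0.3141, -0.0478,  1.2102,  0.    ,  1.5708]), 'eef_pos': array([ 0.2105, -0.5614,  0.2306]), 'tool_rot': array([ 9.840e-01,  1.784e-01, -1.000e-04, -7.000e-04]), 'contact_force': array([-0.3283, -0.5949,  0.4127]), 'moment': array([ 0.0249, -0.0547,  0.0359]), 'gripper_width': np.float64(0.0854)}
{'time': np.float64(0.2), 'q': array([-1.212 ,  0.314 , -0.0477,  1.2102, -0.    ,  1.5708]), 'eef_pos': array([ 0.2106, -0.5615,  0.2308]), 'tool_rot': array([ 9.840e-01,  1.784e-01, -1.000e-04, -5.000e-04]), 'contact_force': array([0.0484, 0.7506, 0.182 ]), 'moment': array([-0.0144,  0.0069, -0.002 ]), 'gripper_width': np.float64(0.0852)}
{'fx': np.float64(344.4403), 'fy': np.float64(344.4403), 'cx': np.float64(319.0198), 'cy': np.float64(236.8427), 'D': array([-0.0468,  0.    ,  0.    ,  0.    ,  0.    ]), 'rvec': array([-2.3761,  1.6494,  0.2427]), 'tvec': array([-0.5993, -0.036 ,  0.3786])}
```

View pics/w0.png

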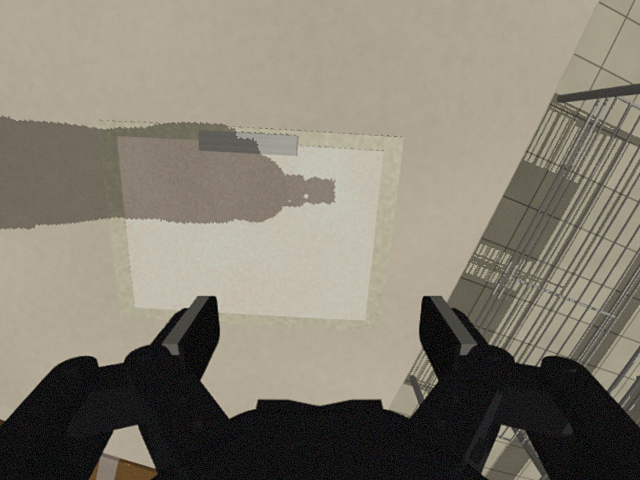

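The move was refused because every row needs all seven keys, so the arm is still at the start, looking at the paper sheet. I'll resend with all keys.

Call:
move_arm:
  motion:
    - {"hand":0,"tx":16.8,"ty":29.6,"tz":0,"rx":0,"ry":0,"rz":0}
    - {"hand":0,"tx":16.8,"ty":29.6,"tz":0,"rx":0,"ry":0,"rz":0}
    - {"hand":0,"tx":16.8,"ty":29.6,"tz":0,"rx":0,"ry":0,"rz":0}
    - {"hand":0,"tx":16.8,"ty":29.6,"tz":0,"rx":0,"ry":0,"rz":0}
    - {"hand":0,"tx":16.8,"ty":29.6,"tz":0,"rx":0,"ry":0,"rz":0}
    - {"hand":0,"tx":16.8,"ty":29.6,"tz":0,"rx":0,"ry":0,"rz":0}
    - {"hand":0,"tx":16.8,"ty":29.6,"tz":0,"rx":0,"ry":0,"rz":0}
    - {"hand":0,"tx":16.8,"ty":29.6,"tz":0,"rx":0,"ry":0,"rz":0}
    - {"hand":0,"tx":16.8,"ty":29.6,"tz":0,"rx":0,"ry":0,"rz":0}
    - {"hand":0,"tx":16.8,"ty":29.6,"tz":0,"rx":0,"ry":0,"rz":0}

```text
time: 1.08
eef_pos: [0.3796, -0.2635, 0.231]
tool_rot: [0.984, 0.181, 0.0, -0.0]
contact_force: [0.0, -0.7, -0.0]
gripper_width: -0.0001
```

Call:
move_arm:
  motion:
    - {"hand":0,"tx":16.6,"ty":29.6,"tz":0,"rx":0,"ry":0,"rz":0}
    - {"hand":0,"tx":16.6,"ty":29.6,"tz":0,"rx":0,"ry":0,"rz":0}
    - {"hand":0,"tx":16.6,"ty":29.6,"tz":0,"rx":0,"ry":0,"rz":0}
    - {"hand":0,"tx":16.6,"ty":29.6,"tz":0,"rx":0,"ry":0,"rz":0}
    - {"hand":0,"tx":16.6,"ty":29.6,"tz":0,"rx":0,"ry":0,"rz":0}
    - {"hand":0,"tx":16.6,"ty":29.6,"tz":0,"rx":0,"ry":0,"rz":0}
    - {"hand":0,"tx":16.6,"ty":29.6,"tz":0,"rx":0,"ry":0,"rz":0}
    - {"hand":0,"tx":16.6,"ty":29.6,"tz":0,"rx":0,"ry":0,"rz":0}
    - {"hand":0,"tx":16.6,"ty":29.6,"tz":0,"rx":0,"ry":0,"rz":0}
    - {"hand":0,"tx":16.6,"ty":29.6,"tz":0,"rx":0,"ry":0,"rz":0}

```text
time: 1.92
eef_pos: [0.547, 0.0334, 0.2304]
tool_rot: [0.983, 0.182, -0.0, -0.0]
contact_force: [-0.3, -0.1, -0.3]
gripper_width: 0.0002
```

```bash
python3 - <<'E'
from h import *
c=calibration("wrist")
p,d=get_image("wrist")
s=bot.observe();print({k:np.round(v,4) for k,v in s.items() if k not in('qd','joint_torque')})
np.savez("w1.npz",p=p,d=d);cv2.imwrite("pics/w1.png",p[:,:,::-1])
E
```

```text
{'time': np.float64(1.9667), 'q': array([ 5.8400e-02,  2.1480e-01, -1.7850e-01,  1.1785e+00, -1.0000e-04,
        2.8356e+00]), 'eef_pos': array([0.5459, 0.0319, 0.2304]), 'tool_rot': array([ 9.834e-01,  1.812e-01, -5.000e-04, -0.000e+00]), 'contact_force': array([-0.0892, -0.9815, -0.0849]), 'moment': array([-0.018 , -0.0481,  0.002 ]), 'gripper_width': np.float64(0.0003)}
```

View pics/w1.png

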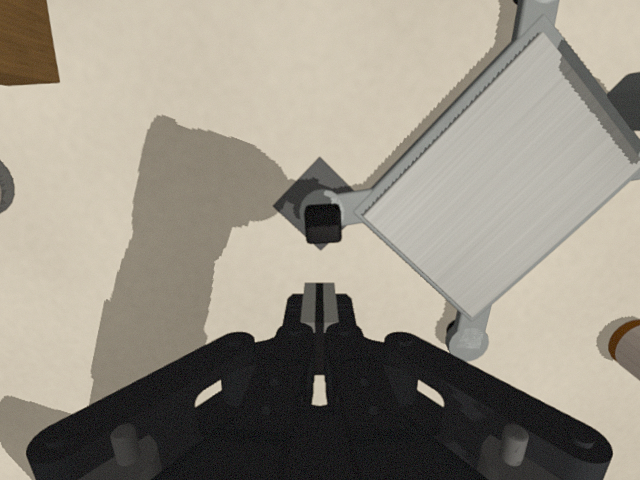

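The wrist view shows the shut fingers in line with the knob at (323,223). Now I move down to just above it.

Call:
move_arm:
  motion:
    - {"hand":0,"tx":0,"ty":0,"tz":-4,"rx":0,"ry":0,"rz":0.05}
    - {"hand":0,"tx":0,"ty":0,"tz":-8,"rx":0,"ry":0,"rz":0.05}
    - {"hand":0,"tx":0,"ty":0,"tz":-11.5,"rx":0,"ry":0,"rz":0.05}
    - {"hand":0,"tx":0,"ty":0,"tz":-13.7,"rx":0,"ry":0,"rz":0.05}
    - {"hand":0,"tx":0,"ty":0,"tz":-13.9,"rx":0,"ry":0,"rz":0.05}
    - {"hand":0,"tx":0,"ty":0,"tz":-13.9,"rx":0,"ry":0,"rz":0.05}

```text
time: 2.47
eef_pos: [0.5445, 0.0297, 0.0908]
tool_rot: [0.979, 0.204, -0.002, 0.0]
contact_force: [-0.1, -0.0, -0.3]
gripper_width: 0.0004
```

Call:
move_arm:
  motion:
    - {"hand":0,"tx":0,"ty":0,"tz":-0.1,"rx":0,"ry":0,"rz":0}
    - {"hand":0,"tx":0,"ty":0,"tz":-0.2,"rx":0,"ry":0,"rz":0}
    - {"hand":0,"tx":0,"ty":0,"tz":-0.2,"rx":0,"ry":0,"rz":0}

```text
time: 2.72
eef_pos: [0.5455, 0.0292, 0.0903]
tool_rot: [0.979, 0.204, -0.001, 0.0]
contact_force: [0.4, -0.0, 0.0]
gripper_width: 0.0
```

Call:
move_arm:
  motion:
    - {"hand":0,"tx":0,"ty":0,"tz":-0.1,"rx":0,"ry":0,"rz":0}
    - {"hand":0,"tx":0,"ty":0,"tz":-0.1,"rx":0,"ry":0,"rz":0}

```text
time: 2.88
eef_pos: [0.5464, 0.0292, 0.0904]
tool_rot: [0.979, 0.204, 0.0, 0.001]
contact_force: [1.2, -0.3, 0.7]
gripper_width: -0.0
```

Call:
move_arm:
  motion:
    - {"hand":0,"tx":0,"ty":0,"tz":-0.1,"rx":0,"ry":0,"rz":0}
    - {"hand":0,"tx":0,"ty":0,"tz":-0.1,"rx":0,"ry":0,"rz":0}

```text
time: 3.05
eef_pos: [0.5467, 0.0293, 0.0897]
tool_rot: [0.979, 0.204, 0.001, 0.001]
contact_force: [0.1, -0.9, -0.2]
gripper_width: 0.0002
```

Call:
move_arm:
  motion:
    - {"hand":0,"tx":0,"ty":0,"tz":-0.2,"rx":0,"ry":0,"rz":0}
    - {"hand":0,"tx":0,"ty":0,"tz":-0.2,"rx":0,"ry":0,"rz":0}
    - {"hand":0,"tx":0,"ty":0,"tz":-0.2,"rx":0,"ry":0,"rz":0}
    - {"hand":0,"tx":0,"ty":0,"tz":-0.2,"rx":0,"ry":0,"rz":0}

```text
time: 3.38
eef_pos: [0.547, 0.0294, 0.088]
tool_rot: [0.979, 0.204, 0.001, 0.001]
contact_force: [0.4, 0.0, 3.4]
gripper_width: 0.0005
```

```bash
python3 - <<'E'
from h import *
for i in range(4):
    p,d=get_image("scene")
    s=bot.observe();print(s['time'],s['eef_pos'].round(4),s['contact_force'].round(2),s['moment'].round(3))
E
```

```text
3.4333 [0.547  0.0294 0.088 ] [-0.22  0.29  3.98] [0.038 0.022 0.015]
3.4833 [0.547  0.0294 0.088 ] [0.56 1.18 3.56] [ 0.123  0.01  -0.01 ]
3.5333 [0.547  0.0294 0.088 ] [-0.04  0.88  3.69] [ 0.137  0.015 -0.03 ]
3.5833 [0.547  0.0294 0.088 ] [ 0.58 -0.14  3.5 ] [ 0.144 -0.024  0.005]
```

Call:
move_arm:
  motion:
    - {"hand":0,"tx":0,"ty":0,"tz":-0.1,"rx":0,"ry":0,"rz":0}
    - {"hand":0,"tx":0,"ty":0,"tz":-0.1,"rx":0,"ry":0,"rz":0}
    - {"hand":0,"tx":0,"ty":0,"tz":-0.1,"rx":0,"ry":0,"rz":0}

```text
time: 3.83
eef_pos: [0.547, 0.0296, 0.0873]
tool_rot: [0.979, 0.204, 0.001, 0.0]
contact_force: [-0.9, 0.6, 6.7]
gripper_width: -0.0003
```

Call:
move_arm:
  motion:
    - {"hand":0,"tx":0,"ty":0,"tz":-0.1,"rx":0,"ry":0,"rz":0}
    - {"hand":0,"tx":0,"ty":0,"tz":-0.1,"rx":0,"ry":0,"rz":0}
    - {"hand":0,"tx":0,"ty":0,"tz":-0.1,"rx":0,"ry":0,"rz":0}

```text
time: 4.08
eef_pos: [0.547, 0.0299, 0.0867]
tool_rot: [0.979, 0.204, 0.001, 0.0]
contact_force: [-1.4, 0.6, 7.7]
gripper_width: 0.0001
```

Call:
move_arm:
  motion:
    - {"hand":0,"tx":0,"ty":0,"tz":-0.1,"rx":0,"ry":0,"rz":0}
    - {"hand":0,"tx":0,"ty":0,"tz":-0.1,"rx":0,"ry":0,"rz":0}
    - {"hand":0,"tx":0,"ty":0,"tz":-0.1,"rx":0,"ry":0,"rz":0}

```text
time: 4.33
eef_pos: [0.5469, 0.0302, 0.086]
tool_rot: [0.979, 0.204, 0.001, -0.0]
contact_force: [-1.7, 0.2, 7.3]
gripper_width: -0.0001
```

Call:
move_arm:
  motion:
    - {"hand":0,"tx":0,"ty":0,"tz":-0.1,"rx":0,"ry":0,"rz":0}
    - {"hand":0,"tx":0,"ty":0,"tz":-0.1,"rx":0,"ry":0,"rz":0}
    - {"hand":0,"tx":0,"ty":0,"tz":-0.1,"rx":0,"ry":0,"rz":0}

```text
time: 4.58
eef_pos: [0.5468, 0.0304, 0.0855]
tool_rot: [0.979, 0.204, 0.001, -0.001]
contact_force: [-2.1, 0.7, 8.2]
gripper_width: -0.0001
```

Call:
move_arm:
  motion:
    - {"hand":0,"tx":0,"ty":0,"tz":-0.1,"rx":0,"ry":0,"rz":0}
    - {"hand":0,"tx":0,"ty":0,"tz":-0.1,"rx":0,"ry":0,"rz":0}
    - {"hand":0,"tx":0,"ty":0,"tz":-0.1,"rx":0,"ry":0,"rz":0}

```text
time: 4.83
eef_pos: [0.5467, 0.0307, 0.0848]
tool_rot: [0.979, 0.205, 0.001, -0.001]
contact_force: [-1.9, 1.0, 7.3]
gripper_width: 0.0001
```

Rocking at about 7.5 N, as described. I continue until the foot touches.

Call:
move_arm:
  motion:
    - {"hand":0,"tx":0,"ty":0,"tz":-0.15,"rx":0,"ry":0,"rz":0}
    - {"hand":0,"tx":0,"ty":0,"tz":-0.15,"rx":0,"ry":0,"rz":0}
    - {"hand":0,"tx":0,"ty":0,"tz":-0.15,"rx":0,"ry":0,"rz":0}

```text
time: 5.08
eef_pos: [0.5466, 0.0312, 0.0838]
tool_rot: [0.979, 0.205, 0.001, -0.001]
contact_force: [-1.9, 1.8, 8.0]
gripper_width: 0.0001
```

Call:
move_arm:
  motion:
    - {"hand":0,"tx":0,"ty":0,"tz":-0.15,"rx":0,"ry":0,"rz":0}
    - {"hand":0,"tx":0,"ty":0,"tz":-0.15,"rx":0,"ry":0,"rz":0}
    - {"hand":0,"tx":0,"ty":0,"tz":-0.15,"rx":0,"ry":0,"rz":0}

```text
time: 5.33
eef_pos: [0.5465, 0.0317, 0.0827]
tool_rot: [0.979, 0.205, 0.002, -0.002]
contact_force: [-2.7, 2.0, 8.0]
gripper_width: 0.0001
```

Call:
move_arm:
  motion:
    - {"hand":0,"tx":0,"ty":0,"tz":-0.15,"rx":0,"ry":0,"rz":0}
    - {"hand":0,"tx":0,"ty":0,"tz":-0.15,"rx":0,"ry":0,"rz":0}
    - {"hand":0,"tx":0,"ty":0,"tz":-0.15,"rx":0,"ry":0,"rz":0}

```text
time: 5.58
eef_pos: [0.5464, 0.0321, 0.0818]
tool_rot: [0.979, 0.205, 0.002, -0.002]
contact_force: [-3.5, 2.2, 9.8]
gripper_width: 0.0001
```

Call:
move_arm:
  motion:
    - {"hand":0,"tx":0,"ty":0,"tz":-0.15,"rx":0,"ry":0,"rz":0}
    - {"hand":0,"tx":0,"ty":0,"tz":-0.15,"rx":0,"ry":0,"rz":0}
    - {"hand":0,"tx":0,"ty":0,"tz":-0.15,"rx":0,"ry":0,"rz":0}

```text
time: 5.83
eef_pos: [0.5464, 0.0324, 0.0813]
tool_rot: [0.979, 0.205, 0.002, -0.002]
contact_force: [-4.0, 1.4, 11.9]
gripper_width: -0.0001
```

The foot touched at knob-top z≈0.0823. The free height was ≈0.0887, so the gap is ≈6.4 mm, or about 3.35 rad. The knob-corner stiffness suggests ≈2.2 mm more for about 5 N. I retract and wind the wrist back so one grip covers the whole turn.

Call:
move_arm:
  motion:
    - {"hand":0,"tx":0,"ty":0,"tz":0.2,"rx":0,"ry":0,"rz":0}
    - {"hand":0,"tx":0,"ty":0,"tz":0.4,"rx":0,"ry":0,"rz":0}
    - {"hand":0,"tx":0,"ty":0,"tz":0.6,"rx":0,"ry":0,"rz":0}
    - {"hand":0,"tx":0,"ty":0,"tz":0.9,"rx":0,"ry":0,"rz":0}
    - {"hand":0,"tx":0,"ty":0,"tz":1.5,"rx":0,"ry":0,"rz":0}
    - {"hand":4.8,"tx":0,"ty":0,"tz":4,"rx":0,"ry":0,"rz":0.1}
    - {"hand":4.8,"tx":0,"ty":0,"tz":5,"rx":0,"ry":0,"rz":0.2}
    - {"hand":4.8,"tx":0,"ty":0,"tz":5,"rx":0,"ry":0,"rz":0.3}
    - {"hand":4.8,"tx":0,"ty":0,"tz":5,"rx":0,"ry":0,"rz":0.4}
    - {"hand":4.8,"tx":0,"ty":0,"tz":5,"rx":0,"ry":0,"rz":0.5}

```text
time: 6.67
eef_pos: [0.5462, 0.0326, 0.1314]
tool_rot: [0.896, 0.443, 0.001, -0.003]
contact_force: [0.6, -0.2, -0.7]
gripper_width: 0.0479
```

Call:
move_arm:
  motion:
    - {"hand":4.8,"tx":0,"ty":0,"tz":0,"rx":0,"ry":0,"rz":0.12}
    - {"hand":4.8,"tx":0,"ty":0,"tz":0,"rx":0,"ry":0,"rz":0.24}
    - {"hand":4.8,"tx":0,"ty":0,"tz":0,"rx":0,"ry":0,"rz":0.36}
    - {"hand":4.8,"tx":0,"ty":0,"tz":0,"rx":0,"ry":0,"rz":0.48}
    - {"hand":4.8,"tx":0,"ty":0,"tz":0,"rx":0,"ry":0,"rz":0.6}
    - {"hand":4.8,"tx":0,"ty":0,"tz":0,"rx":0,"ry":0,"rz":0.72}
    - {"hand":4.8,"tx":0,"ty":0,"tz":0,"rx":0,"ry":0,"rz":0.84}
    - {"hand":4.8,"tx":0,"ty":0,"tz":0,"rx":0,"ry":0,"rz":0.96}
    - {"hand":4.8,"tx":0,"ty":0,"tz":0,"rx":0,"ry":0,"rz":1.08}
    - {"hand":4.8,"tx":0,"ty":0,"tz":0,"rx":0,"ry":0,"rz":1.2}

```text
time: 7.5
eef_pos: [0.5456, 0.0329, 0.1312]
tool_rot: [0.487, 0.873, -0.001, -0.004]
contact_force: [-0.1, 0.5, 0.8]
gripper_width: 0.0481
```

Call:
move_arm:
  motion:
    - {"hand":4.8,"tx":0,"ty":0,"tz":0,"rx":0,"ry":0,"rz":0.12}
    - {"hand":4.8,"tx":0,"ty":0,"tz":0,"rx":0,"ry":0,"rz":0.24}
    - {"hand":4.8,"tx":0,"ty":0,"tz":0,"rx":0,"ry":0,"rz":0.36}
    - {"hand":4.8,"tx":0,"ty":0,"tz":0,"rx":0,"ry":0,"rz":0.48}
    - {"hand":4.8,"tx":0,"ty":0,"tz":0,"rx":0,"ry":0,"rz":0.6}
    - {"hand":4.8,"tx":0,"ty":0,"tz":0,"rx":0,"ry":0,"rz":0.72}
    - {"hand":4.8,"tx":0,"ty":0,"tz":0,"rx":0,"ry":0,"rz":0.84}
    - {"hand":4.8,"tx":0,"ty":0,"tz":0,"rx":0,"ry":0,"rz":0.96}
    - {"hand":4.8,"tx":0,"ty":0,"tz":0,"rx":0,"ry":0,"rz":1.08}
    - {"hand":4.8,"tx":0,"ty":0,"tz":0,"rx":0,"ry":0,"rz":1.2}

```text
time: 8.33
eef_pos: [0.5451, 0.0332, 0.131]
tool_rot: [-0.094, 0.996, -0.003, -0.003]
contact_force: [-0.2, 0.4, 0.3]
gripper_width: 0.0482
```

Call:
move_arm:
  motion:
    - {"hand":4.8,"tx":0,"ty":0,"tz":0,"rx":0,"ry":0,"rz":0.12}
    - {"hand":4.8,"tx":0,"ty":0,"tz":0,"rx":0,"ry":0,"rz":0.24}
    - {"hand":4.8,"tx":0,"ty":0,"tz":0,"rx":0,"ry":0,"rz":0.36}
    - {"hand":4.8,"tx":0,"ty":0,"tz":0,"rx":0,"ry":0,"rz":0.48}
    - {"hand":4.8,"tx":0,"ty":0,"tz":0,"rx":0,"ry":0,"rz":0.6}
    - {"hand":4.8,"tx":0,"ty":0,"tz":0,"rx":0,"ry":0,"rz":0.72}
    - {"hand":4.8,"tx":0,"ty":0,"tz":0,"rx":0,"ry":0,"rz":0.84}
    - {"hand":4.8,"tx":0,"ty":0,"tz":0,"rx":0,"ry":0,"rz":0.96}
    - {"hand":4.8,"tx":0,"ty":0,"tz":0,"rx":0,"ry":0,"rz":1.08}
    - {"hand":4.8,"tx":0,"ty":0,"tz":0,"rx":0,"ry":0,"rz":1.2}

```text
time: 9.17
eef_pos: [0.5445, 0.0335, 0.1307]
tool_rot: [-0.642, 0.766, -0.003, -0.002]
contact_force: [0.3, -0.2, 0.1]
gripper_width: 0.0477
```

```bash
python3 - <<'E'
from h import *
s=bot.observe();q=s['tool_rot'];print(s['time'],s['eef_pos'].round(4),s['q'].round(3),q.round(4),2*np.arctan2(q[1],q[0]))
p,d=get_image("top");cv2.imwrite("pics/t1.png",p[:,:,::-1]);np.savez("top1.npz",p=p,d=d)
c=calibration("wrist");p,d=get_image("wrist");cv2.imwrite("pics/w2.png",p[:,:,::-1]);np.savez("w2.npz",p=p,d=d,**c)
E
```

```text
9.1667 [0.5445 0.0335 0.1307] [ 0.066  0.273 -0.34   0.957 -0.007 -1.329] [-0.6423  0.7665 -0.0035 -0.0015] 4.536470801895177
```

View pics/w2.png

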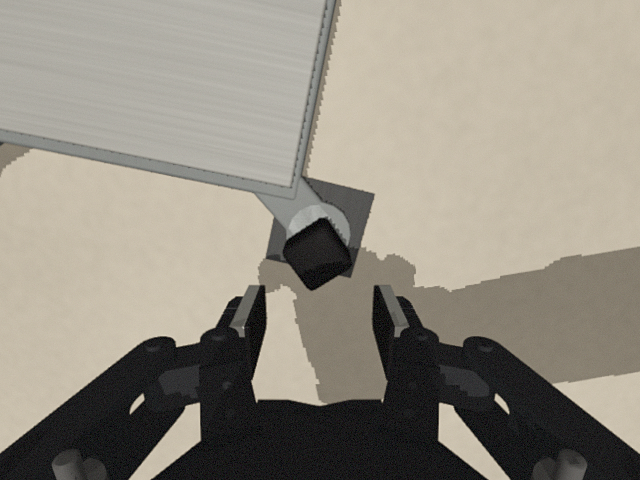

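The wrist view shows the knob at (318,254), rotated about 34° to the jaws as expected. I re-measure it by depth.

```bash
cat >kn.py <<'E'
from h import *
def knob(c,p,d,zlo,zhi,box):
    y0,y1,x0,x1=box
    K,D=KD(c);R=cv2.Rodrigues(np.array(c['rvec'],float))[0];o=-R.T@np.array(c['tvec'])
    yy,xx=np.mgrid[y0:y1,x0:x1];uv=np.stack([xx.ravel(),yy.ravel()],1).astype(float)
    n=cv2.undistortPoints(uv[:,None],K,D)[:,0];dd=d[y0:y1,x0:x1].ravel()
    P=o+(np.c_[n,np.ones(len(n))]@R)*dd[:,None]
    P=P[(dd>0)&(P[:,2]>zlo)&(P[:,2]<zhi)&(np.hypot(P[:,0]-.546,P[:,1]-.032)<.03)]
    zt=np.median(P[:,2]);r=cv2.minAreaRect((P[np.abs(P[:,2]-zt)<.006][:,:2]*1000).astype(np.float32))
    return len(P),zt,P[:,:2].mean(0),r
E
python3 - <<'E'
from kn import *
w=np.load("w2.npz");c={k:w[k] for k in w.files if k not in'pd'}
print(knob(c,w['p'],w['d'],.08,.1,(200,300,250,380)))
t=np.load("top1.npz");print(knob(calibration("top"),t['p'],t['d'],.07,.1,(232,270,272,312)))
t=np.load("top0.npz");print(knob(calibration("top"),t['p'],t['d'],.07,.1,(232,270,272,312)))
E
```

```text
(2840, np.float64(0.0868583850281681), array([0.54470132, 0.02760289]), ((545.1771850585938, 29.37985610961914), (32.47981643676758, 32.4507942199707), 24.203840255737305))
(0, np.float64(nan), array([nan, nan]), ((0.0, 0.0), (0.0, 0.0), 0.0))
(231, np.float64(0.08735756736873967), array([0.54572628, 0.03182237]), ((545.9879760742188, 31.823482513427734), (31.836925506591797, 31.60594940185547), 23.73044776916504))
  return _methods._mean(a, axis=axis, dtype=dtype,
  ret = ret.dtype.type(ret / rcount)
kn.py:10: RuntimeWarning: Mean of empty slice.
  return len(P),zt,P[:,:2].mean(0),r
  ret = um.true_divide(
```

Call:
move_arm:
  motion:
    - {"hand":5.5,"tx":0.1,"ty":-0.25,"tz":-1,"rx":0,"ry":0,"rz":0.12}
    - {"hand":5.5,"tx":0.1,"ty":-0.25,"tz":-2,"rx":0,"ry":0,"rz":0.24}
    - {"hand":5.5,"tx":0.1,"ty":-0.25,"tz":-3,"rx":0,"ry":0,"rz":0.36}
    - {"hand":5.5,"tx":0.1,"ty":-0.25,"tz":-3,"rx":0,"ry":0,"rz":0.48}
    - {"hand":5.5,"tx":0.1,"ty":-0.25,"tz":-3,"rx":0,"ry":0,"rz":0.595}
    - {"hand":5.5,"tx":0.1,"ty":-0.25,"tz":-3,"rx":0,"ry":0,"rz":0.595}
    - {"hand":5.5,"tx":0.1,"ty":-0.25,"tz":-3,"rx":0,"ry":0,"rz":0.595}

```text
time: 9.85
eef_pos: [0.5454, 0.031, 0.1007]
tool_rot: [0.836, -0.549, 0.004, 0.0]
contact_force: [0.3, 0.1, 0.0]
gripper_width: 0.0549
```

```bash
python3 - <<'E'
from kn import *
s=bot.observe();q=s['tool_rot'];print(s['time'],s['eef_pos'].round(4),s['q'].round(3),q.round(4),2*np.arctan2(q[1],q[0]),s['gripper_width'])
c=calibration("wrist");p,d=get_image("wrist");cv2.imwrite("pics/w3.png",p[:,:,::-1]);np.savez("w3.npz",p=p,d=d,**c)
print(knob(c,p,d,.08,.1,(180,440,220,420)))
p,d=get_image("scene");np.savez("s1.npz",p=p,d=d);cv2.imwrite("pics/s1.png",p[:,:,::-1])
E
```

```text
9.85 [0.5454 0.031  0.1007] [ 0.06   0.298 -0.381  0.887 -0.005 -1.919] [ 8.357e-01 -5.491e-01  3.600e-03  4.000e-04] -1.1626883460703312 0.054885813211637026
(3737, np.float64(0.08683298571468046), array([0.54621183, 0.02741425]), ((545.55908203125, 29.0782470703125), (31.583547592163086, 31.67479133605957), 24.06144905090332))
```

View pics/w3.png

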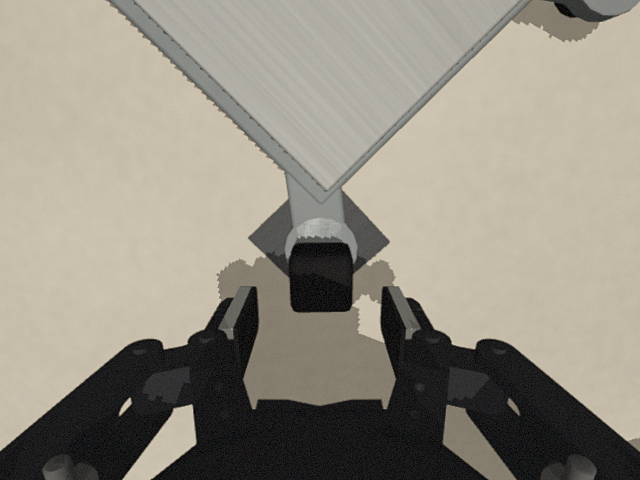

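View pics/s1.png

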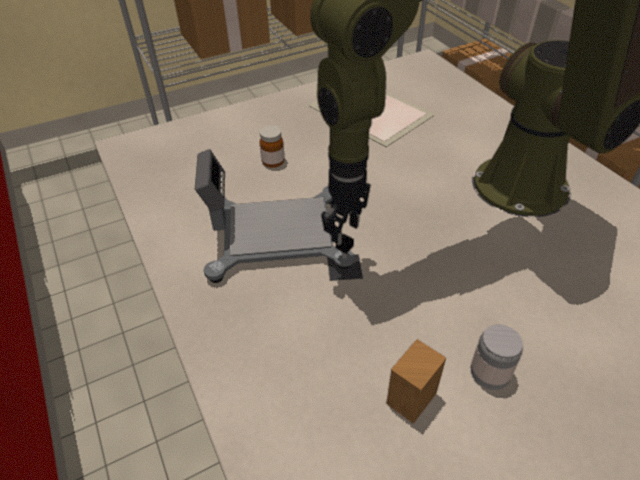

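Knob columns 290–352 (centre 321) lie midway between the pads (257 and 383), with the flats parallel. The scale sits where it did. I descend and grip gently.

Call:
move_arm:
  motion:
    - {"hand":5.5,"tx":0.03,"ty":-0.07,"tz":-1.5,"rx":0,"ry":0,"rz":0}
    - {"hand":5.5,"tx":0.03,"ty":-0.07,"tz":-3,"rx":0,"ry":0,"rz":0}
    - {"hand":5.5,"tx":0.03,"ty":-0.07,"tz":-4.3,"rx":0,"ry":0,"rz":0}
    - {"hand":5.5,"tx":0.03,"ty":-0.07,"tz":-4.3,"rx":0,"ry":0,"rz":0}
    - {"hand":5.5,"tx":0.03,"ty":-0.07,"tz":-4.3,"rx":0,"ry":0,"rz":0}

```text
time: 10.37
eef_pos: [0.5452, 0.0303, 0.0575]
tool_rot: [0.836, -0.549, 0.003, 0.001]
contact_force: [0.5, -0.1, -0.5]
gripper_width: 0.0548
```

```bash
python3 - <<'E'
from kn import *
s=bot.observe();q=s['tool_rot'];print(s['time'],s['eef_pos'].round(4),s['q'].round(3),q.round(4),2*np.arctan2(q[1],q[0]),s['contact_force'])
p,d=get_image("wrist");cv2.imwrite("pics/w4.png",p[:,:,::-1])
E
```

```text
10.3667 [0.5452 0.0303 0.0575] [ 0.059  0.343 -0.429  0.794 -0.005 -1.92 ] [ 8.356e-01 -5.493e-01  3.100e-03  8.000e-04] -1.1630312128011853 [ 0.52611106 -0.10309396 -0.47883662]
```

View pics/w4.png

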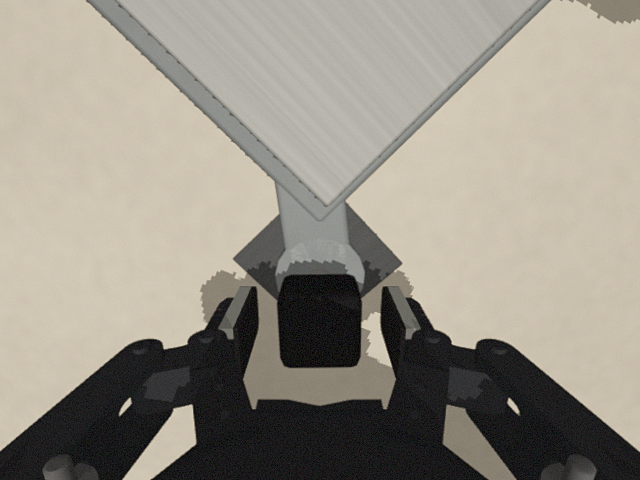

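The knob (278–361) is centred between the pads (257, 383). I close the grip.

Call:
move_arm:
  motion:
    - {"hand":3.6,"tx":0,"ty":0,"tz":0,"rx":0,"ry":0,"rz":0}
    - {"hand":3.6,"tx":0,"ty":0,"tz":0,"rx":0,"ry":0,"rz":0}
    - {"hand":3.0,"tx":0,"ty":0,"tz":0,"rx":0,"ry":0,"rz":0}
    - {"hand":2.8,"tx":0,"ty":0,"tz":0,"rx":0,"ry":0,"rz":0}
    - {"hand":2.8,"tx":0,"ty":0,"tz":0,"rx":0,"ry":0,"rz":0}
  squeeze: 25

```text
time: 10.83
eef_pos: [0.5454, 0.03, 0.0592]
tool_rot: [0.836, -0.549, 0.004, 0.001]
contact_force: [-4.2, -1.1, 5.7]
gripper_width: 0.0316
```

```bash
python3 - <<'E'
from kn import *
s=bot.observe();q=s['tool_rot'];print(s['time'],s['eef_pos'].round(4),s['q'].round(3),2*np.arctan2(q[1],q[0]),s['contact_force'].round(2),s['moment'].round(3),s['gripper_width'])
p,d=get_image("wrist");cv2.imwrite("pics/w5.png",p[:,:,::-1])
E
```

```text
10.8333 [0.5454 0.03   0.0592] [ 0.058  0.341 -0.428  0.796 -0.006 -1.92 ] -1.1630154857102384 [-4.19 -1.1   5.75] [-0.275  0.867  0.014] 0.03160721643796664
```

View pics/w5.png

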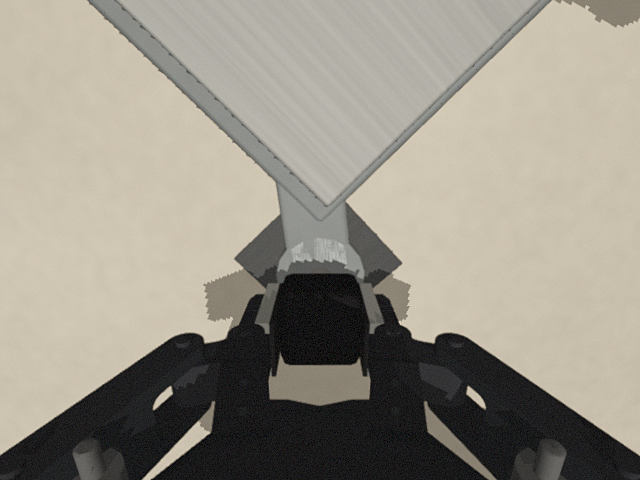

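Gripped at 31.6 mm. The closing swing presses down at 5.7 N, so I relieve that and begin turning clockwise.

Call:
move_arm:
  motion:
    - {"hand":2.8,"tx":-0.05,"ty":0,"tz":0.08,"rx":0,"ry":0,"rz":0}
    - {"hand":2.8,"tx":-0.05,"ty":0,"tz":0.08,"rx":0,"ry":0,"rz":0}
    - {"hand":2.8,"tx":-0.05,"ty":0,"tz":0.06,"rx":0,"ry":0,"rz":-0.1}
    - {"hand":2.8,"tx":-0.05,"ty":0,"tz":0.04,"rx":0,"ry":0,"rz":-0.2}
    - {"hand":2.8,"tx":-0.05,"ty":0,"tz":0.02,"rx":0,"ry":0,"rz":-0.3}
    - {"hand":2.8,"tx":-0.05,"ty":0,"tz":0.0,"rx":0,"ry":0,"rz":-0.4}
    - {"hand":2.8,"tx":-0.05,"ty":0,"tz":-0.02,"rx":0,"ry":0,"rz":-0.5}

```text
time: 11.47
eef_pos: [0.5453, 0.0297, 0.0589]
tool_rot: [-0.672, 0.741, -0.004, -0.002]
contact_force: [1.2, -0.7, -4.3]
gripper_width: 0.0318
```

```bash
cat > st.py <<'E'
from kn import *
s=bot.observe();q=s['tool_rot'];print(s['time'].round(2),s['eef_pos'].round(4),s['q'].round(3),'th',2*np.arctan2(q[1],q[0]),s['contact_force'].round(2),s['moment'].round(3),s['gripper_width'])
E
python3 st.py
```

```text
Traceback (most recent call last):
  File "st.py", line 2, in <module>
    s=bot.observe();q=s['tool_rot'];print(s['time'].round(2),s['eef_pos'].round(4),s['q'].round(3),'th',2*np.arctan2(q[1],q[0]),s['contact_force'].round(2),s['moment'].round(3),s['gripper_width'])
                                          ^^^^^^^^^^^^^^^
AttributeError: 'float' object has no attribute 'round'
```

Call:
move_arm:
  motion:
    - {"hand":2.8,"tx":0,"ty":0,"tz":-0.12,"rx":0,"ry":0,"rz":-0.1}
    - {"hand":2.8,"tx":0,"ty":0,"tz":-0.14,"rx":0,"ry":0,"rz":-0.2}
    - {"hand":2.8,"tx":0,"ty":0,"tz":-0.16,"rx":0,"ry":0,"rz":-0.3}
    - {"hand":2.8,"tx":0,"ty":0,"tz":-0.18,"rx":0,"ry":0,"rz":-0.4}
    - {"hand":2.8,"tx":0,"ty":0,"tz":-0.2,"rx":0,"ry":0,"rz":-0.5}
    - {"hand":2.8,"tx":0,"ty":0,"tz":-0.22,"rx":0,"ry":0,"rz":-0.6}
    - {"hand":2.8,"tx":0,"ty":0,"tz":-0.24,"rx":0,"ry":0,"rz":-0.7}
    - {"hand":2.8,"tx":0,"ty":0,"tz":-0.26,"rx":0,"ry":0,"rz":-0.8}
    - {"hand":2.8,"tx":0,"ty":0,"tz":-0.28,"rx":0,"ry":0,"rz":-0.9}
    - {"hand":2.8,"tx":0,"ty":0,"tz":-0.3,"rx":0,"ry":0,"rz":-1.0}

```text
time: 12.3
eef_pos: [0.5455, 0.0295, 0.0568]
tool_rot: [-0.232, 0.973, -0.003, -0.003]
contact_force: [-2.0, -2.4, 4.3]
gripper_width: 0.0313
```

```bash
sed -i "s/s\['time'\].round(2)/round(s['time'],2)/" st.py; python3 st.py
```

```text
12.3 [0.5455 0.0295 0.0568] [ 0.058  0.352 -0.419  0.805 -0.007 -0.41 ] th 3.609799005210491 [-2.03 -2.43  4.32] [-0.414  0.423  0.059] 0.03129492825924029
```

Call:
move_arm:
  motion:
    - {"hand":2.8,"tx":-0.02,"ty":-0.03,"tz":0.03,"rx":0,"ry":0,"rz":-0.1}
    - {"hand":2.8,"tx":-0.02,"ty":-0.03,"tz":0.02,"rx":0,"ry":0,"rz":-0.2}
    - {"hand":2.8,"tx":-0.02,"ty":-0.03,"tz":0,"rx":0,"ry":0,"rz":-0.3}
    - {"hand":2.8,"tx":-0.02,"ty":-0.03,"tz":-0.02,"rx":0,"ry":0,"rz":-0.4}
    - {"hand":2.8,"tx":-0.02,"ty":-0.03,"tz":-0.04,"rx":0,"ry":0,"rz":-0.5}
    - {"hand":2.8,"tx":-0.02,"ty":-0.03,"tz":-0.06,"rx":0,"ry":0,"rz":-0.6}
    - {"hand":2.8,"tx":-0.02,"ty":-0.03,"tz":-0.08,"rx":0,"ry":0,"rz":-0.7}
    - {"hand":2.8,"tx":-0.02,"ty":-0.03,"tz":-0.1,"rx":0,"ry":0,"rz":-0.8}
    - {"hand":2.8,"tx":-0.02,"ty":-0.03,"tz":-0.12,"rx":0,"ry":0,"rz":-0.9}
    - {"hand":2.8,"tx":-0.02,"ty":-0.03,"tz":-0.14,"rx":0,"ry":0,"rz":-1.0}

```text
time: 13.13
eef_pos: [0.5452, 0.029, 0.0551]
tool_rot: [0.265, 0.964, -0.001, -0.004]
contact_force: [0.1, -0.7, -3.4]
gripper_width: 0.0317
```

```bash
python3 st.py
```

```text
13.13 [0.5452 0.029  0.0551] [ 0.053  0.356 -0.417  0.807  0.     0.59 ] th 2.6047309117360085 [ 0.09 -0.7  -3.38] [-0.236 -0.103  0.063] 0.03168232786824786
```

Call:
move_arm:
  motion:
    - {"hand":2.8,"tx":0,"ty":0,"tz":-0.09,"rx":0,"ry":0,"rz":-0.1}
    - {"hand":2.8,"tx":0,"ty":0,"tz":-0.11,"rx":0,"ry":0,"rz":-0.2}
    - {"hand":2.8,"tx":0,"ty":0,"tz":-0.13,"rx":0,"ry":0,"rz":-0.3}
    - {"hand":2.8,"tx":0,"ty":0,"tz":-0.15,"rx":0,"ry":0,"rz":-0.4}
    - {"hand":2.8,"tx":0,"ty":0,"tz":-0.17,"rx":0,"ry":0,"rz":-0.5}
    - {"hand":2.8,"tx":0,"ty":0,"tz":-0.19,"rx":0,"ry":0,"rz":-0.6}
    - {"hand":2.8,"tx":0,"ty":0,"tz":-0.21,"rx":0,"ry":0,"rz":-0.7}
    - {"hand":2.8,"tx":0,"ty":0,"tz":-0.23,"rx":0,"ry":0,"rz":-0.8}
    - {"hand":2.8,"tx":0,"ty":0,"tz":-0.25,"rx":0,"ry":0,"rz":-0.9}
    - {"hand":2.8,"tx":0,"ty":0,"tz":-0.27,"rx":0,"ry":0,"rz":-1.0}

```text
time: 13.97
eef_pos: [0.5449, 0.029, 0.053]
tool_rot: [0.697, 0.717, 0.001, -0.005]
contact_force: [-2.3, -0.8, 5.0]
gripper_width: 0.0314
```

```bash
python3 st.py
```

```text
13.97 [0.5449 0.029  0.053 ] [ 0.048  0.355 -0.425  0.796  0.008  1.59 ] th 1.599713792259855 [-2.27 -0.82  5.03] [-0.168  0.773  0.077] 0.03142712352192781
```

Call:
move_arm:
  motion:
    - {"hand":2.8,"tx":-0.03,"ty":0,"tz":0.08,"rx":0,"ry":0,"rz":-0.1}
    - {"hand":2.8,"tx":-0.03,"ty":0,"tz":0.07,"rx":0,"ry":0,"rz":-0.2}
    - {"hand":2.8,"tx":-0.03,"ty":0,"tz":0.06,"rx":0,"ry":0,"rz":-0.3}
    - {"hand":2.8,"tx":-0.03,"ty":0,"tz":0.05,"rx":0,"ry":0,"rz":-0.4}
    - {"hand":2.8,"tx":-0.03,"ty":0,"tz":0.04,"rx":0,"ry":0,"rz":-0.5}
    - {"hand":2.8,"tx":-0.03,"ty":0,"tz":0.03,"rx":0,"ry":0,"rz":-0.6}
    - {"hand":2.8,"tx":-0.03,"ty":0,"tz":0.02,"rx":0,"ry":0,"rz":-0.7}
    - {"hand":2.8,"tx":-0.03,"ty":0,"tz":0.02,"rx":0,"ry":0,"rz":-0.7}

```text
time: 14.63
eef_pos: [0.5445, 0.029, 0.0526]
tool_rot: [0.901, 0.434, 0.002, -0.004]
contact_force: [2.1, -0.5, -9.4]
gripper_width: 0.0315
```

```bash
python3 st.py
```

```text
14.63 [0.5445 0.029  0.0526] [ 0.048  0.35  -0.433  0.787  0.009  2.292] th 0.8970798563134927 [ 2.08 -0.51 -9.4 ] [-0.096 -0.416 -0.013] 0.031452065874433464
```

Call:
move_arm:
  motion:
    - {"hand":2.8,"tx":0,"ty":0,"tz":-0.08,"rx":0,"ry":0,"rz":0}
    - {"hand":2.8,"tx":0,"ty":0,"tz":-0.17,"rx":0,"ry":0,"rz":0}
    - {"hand":2.8,"tx":0,"ty":0,"tz":-0.17,"rx":0,"ry":0,"rz":0}

```text
time: 14.88
eef_pos: [0.5446, 0.0291, 0.0518]
tool_rot: [0.901, 0.435, 0.002, -0.004]
contact_force: [-1.6, -0.2, 3.5]
gripper_width: 0.0317
```

```bash
python3 st.py
```

```text
14.88 [0.5446 0.0291 0.0518] [ 0.048  0.351 -0.434  0.785  0.009  2.29 ] th 0.8992816703744941 [-1.55 -0.18  3.47] [-0.132  0.465  0.034] 0.03174167678298934
```

Call:
move_arm:
  motion:
    - {"hand":2.8,"tx":0,"ty":0,"tz":0.03,"rx":0,"ry":0,"rz":0}
    - {"hand":5.5,"tx":0,"ty":0,"tz":0.03,"rx":0,"ry":0,"rz":0}
    - {"hand":5.5,"tx":0,"ty":0,"tz":0.03,"rx":0,"ry":0,"rz":0}
    - {"hand":5.5,"tx":0,"ty":0,"tz":0.1,"rx":0,"ry":0,"rz":0}
    - {"hand":5.5,"tx":0,"ty":0,"tz":1.5,"rx":0,"ry":0,"rz":0}
    - {"hand":5.5,"tx":0,"ty":0,"tz":4.5,"rx":0,"ry":0,"rz":0}
    - {"hand":5.5,"tx":0,"ty":0,"tz":4.5,"rx":0,"ry":0,"rz":0}

```text
time: 15.47
eef_pos: [0.5477, 0.0293, 0.1013]
tool_rot: [0.9, 0.435, 0.005, -0.003]
contact_force: [1.5, -0.4, 0.5]
gripper_width: 0.0547
```

```bash
python3 st.py; python3 - <<'E'
from kn import *
c=calibration("wrist");p,d=get_image("wrist");cv2.imwrite("pics/w6.png",p[:,:,::-1]);print(knob(c,p,d,.065,.1,(180,440,220,420)))
E
```

```text
15.47 [0.5477 0.0293 0.1013] [ 0.048  0.299 -0.377  0.887  0.009  2.29 ] th 0.8997848733368344 [ 1.45 -0.39  0.53] [-0.006 -0.08  -0.064] 0.05474846905203436
(3627, np.float64(0.0787496243347039), array([0.54674739, 0.03194687]), ((545.1719360351562, 30.218595504760742), (31.60852813720703, 31.626632690429688), 51.391212463378906))
```

View pics/w6.png

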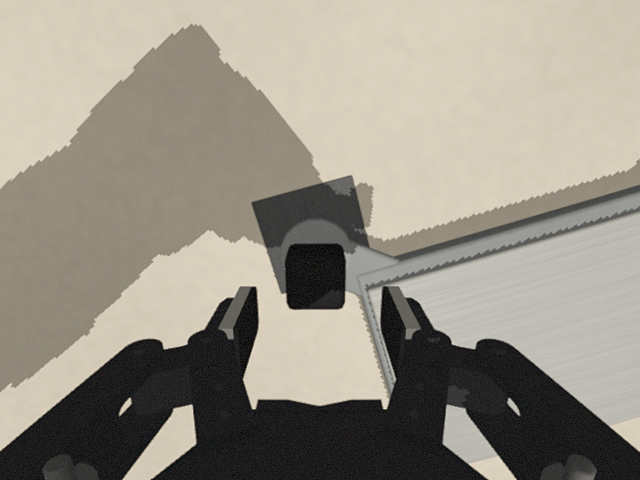

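The knob turned about 4.22 rad, and the wrist depth shows its top 8.1 mm lower (0.0868→0.0787), so there was no slip. Next I press-test the knob.

Call:
move_arm:
  motion:
    - {"hand":0,"tx":-0.2,"ty":0,"tz":0,"rx":0,"ry":0,"rz":0}
    - {"hand":0,"tx":-0.2,"ty":0,"tz":0,"rx":0,"ry":0,"rz":0}
    - {"hand":0,"tx":-0.2,"ty":0,"tz":0,"rx":0,"ry":0,"rz":0}
    - {"hand":0,"tx":-0.2,"ty":0,"tz":-1.7,"rx":0,"ry":0,"rz":0}
    - {"hand":0,"tx":-0.2,"ty":0,"tz":-1.85,"rx":0,"ry":0,"rz":0}
    - {"hand":0,"tx":-0.2,"ty":0,"tz":-1.85,"rx":0,"ry":0,"rz":0}

```text
time: 16.02
eef_pos: [0.5448, 0.0292, 0.0805]
tool_rot: [0.9, 0.435, 0.004, -0.003]
contact_force: [-0.6, 0.1, 0.3]
gripper_width: -0.0005
```

Call:
move_arm:
  motion:
    - {"hand":0,"tx":0,"ty":0,"tz":-0.15,"rx":0,"ry":0,"rz":0}
    - {"hand":0,"tx":0,"ty":0,"tz":-0.15,"rx":0,"ry":0,"rz":0}
    - {"hand":0,"tx":0,"ty":0,"tz":-0.15,"rx":0,"ry":0,"rz":0}

```text
time: 16.27
eef_pos: [0.5449, 0.0292, 0.0799]
tool_rot: [0.9, 0.435, 0.005, -0.003]
contact_force: [-2.6, -0.5, 10.9]
gripper_width: -0.0002
```

Call:
move_arm:
  motion:
    - {"hand":0,"tx":0,"ty":0,"tz":-0.1,"rx":0,"ry":0,"rz":0}
    - {"hand":0,"tx":0,"ty":0,"tz":-0.1,"rx":0,"ry":0,"rz":0}
    - {"hand":0,"tx":0,"ty":0,"tz":-0.1,"rx":0,"ry":0,"rz":0}

```text
time: 16.52
eef_pos: [0.5449, 0.0292, 0.0798]
tool_rot: [0.9, 0.435, 0.005, -0.003]
contact_force: [-3.0, -0.1, 11.4]
gripper_width: 0.0
```

Call:
move_arm:
  motion:
    - {"hand":0,"tx":0,"ty":0,"tz":-0.1,"rx":0,"ry":0,"rz":0}
    - {"hand":0,"tx":0,"ty":0,"tz":-0.1,"rx":0,"ry":0,"rz":0}
    - {"hand":0,"tx":0,"ty":0,"tz":-0.1,"rx":0,"ry":0,"rz":0}

```text
time: 16.77
eef_pos: [0.5449, 0.0292, 0.0799]
tool_rot: [0.9, 0.435, 0.005, -0.003]
contact_force: [-3.9, 0.2, 11.5]
gripper_width: -0.0001
```

Call:
move_arm:
  motion:
    - {"hand":0,"tx":0,"ty":0,"tz":-0.1,"rx":0,"ry":0,"rz":0}
    - {"hand":0,"tx":0,"ty":0,"tz":-0.1,"rx":0,"ry":0,"rz":0}
    - {"hand":0,"tx":0,"ty":0,"tz":-0.1,"rx":0,"ry":0,"rz":0}

```text
time: 17.02
eef_pos: [0.5449, 0.0292, 0.0799]
tool_rot: [0.9, 0.435, 0.005, -0.003]
contact_force: [-3.3, 0.0, 12.0]
gripper_width: 0.0002
```

With 11–12 N on the knob the corner sinks less than 0.6 mm, so it no longer rocks. The force at which it does start to move tells the preload, so I press harder in steps.

Call:
move_arm:
  motion:
    - {"hand":0,"tx":0,"ty":0,"tz":-0.12,"rx":0,"ry":0,"rz":0}
    - {"hand":0,"tx":0,"ty":0,"tz":-0.12,"rx":0,"ry":0,"rz":0}
    - {"hand":0,"tx":0,"ty":0,"tz":-0.12,"rx":0,"ry":0,"rz":0}

```text
time: 17.27
eef_pos: [0.545, 0.0292, 0.0798]
tool_rot: [0.9, 0.435, 0.005, -0.003]
contact_force: [-3.7, 0.5, 13.0]
gripper_width: 0.0001
```

```bash
python3 st.py
```

```text
17.27 [0.545  0.0292 0.0798] [ 0.048  0.316 -0.409  0.839  0.009  2.29 ] th 0.8999489071867166 [-3.7   0.52 12.99] [-0.069  0.818  0.008] 0.00013147724462464556
```

Call:
move_arm:
  motion:
    - {"hand":0,"tx":0,"ty":0,"tz":-0.14,"rx":0,"ry":0,"rz":0}
    - {"hand":0,"tx":0,"ty":0,"tz":-0.14,"rx":0,"ry":0,"rz":0}
    - {"hand":0,"tx":0,"ty":0,"tz":-0.14,"rx":0,"ry":0,"rz":0}

```text
time: 17.52
eef_pos: [0.545, 0.0292, 0.0797]
tool_rot: [0.9, 0.435, 0.005, -0.003]
contact_force: [-3.5, -1.2, 13.3]
gripper_width: -0.0003
```

```bash
python3 st.py
```

```text
17.52 [0.545  0.0292 0.0797] [ 0.048  0.316 -0.409  0.838  0.009  2.29 ] th 0.8999896868030034 [-3.55 -1.16 13.29] [-0.052  0.855  0.003] -0.0003040022562226449
```

Call:
move_arm:
  motion:
    - {"hand":0,"tx":0,"ty":0,"tz":-0.16,"rx":0,"ry":0,"rz":0}
    - {"hand":0,"tx":0,"ty":0,"tz":-0.16,"rx":0,"ry":0,"rz":0}
    - {"hand":0,"tx":0,"ty":0,"tz":-0.16,"rx":0,"ry":0,"rz":0}

```text
time: 17.77
eef_pos: [0.545, 0.0292, 0.0796]
tool_rot: [0.9, 0.435, 0.005, -0.003]
contact_force: [-3.7, -0.3, 15.6]
gripper_width: -0.0
```

```bash
python3 st.py
```

```text
17.77 [0.545  0.0292 0.0796] [ 0.048  0.316 -0.41   0.837  0.009  2.29 ] th 0.899995072090702 [-3.74 -0.31 15.64] [-0.04   1.006 -0.003] -4.109952731951579e-05
```

Call:
move_arm:
  motion:
    - {"hand":0,"tx":0,"ty":0,"tz":-0.18,"rx":0,"ry":0,"rz":0}
    - {"hand":0,"tx":0,"ty":0,"tz":-0.18,"rx":0,"ry":0,"rz":0}
    - {"hand":0,"tx":0,"ty":0,"tz":-0.18,"rx":0,"ry":0,"rz":0}

```text
time: 18.02
eef_pos: [0.5451, 0.0293, 0.0794]
tool_rot: [0.9, 0.435, 0.006, -0.003]
contact_force: [-5.2, -0.4, 16.8]
gripper_width: -0.0001
```

Call:
move_arm:
  motion:
    - {"hand":0,"tx":0,"ty":0,"tz":-0.2,"rx":0,"ry":0,"rz":0}
    - {"hand":0,"tx":0,"ty":0,"tz":-0.2,"rx":0,"ry":0,"rz":0}
    - {"hand":0,"tx":0,"ty":0,"tz":-0.2,"rx":0,"ry":0,"rz":0}

```text
time: 18.27
eef_pos: [0.5451, 0.0293, 0.0792]
tool_rot: [0.9, 0.435, 0.006, -0.003]
contact_force: [-5.6, -0.4, 18.4]
gripper_width: -0.0002
```

Call:
move_arm:
  motion:
    - {"hand":0,"tx":0.03,"ty":0,"tz":-0.24,"rx":0,"ry":0,"rz":0}
    - {"hand":0,"tx":0.03,"ty":0,"tz":-0.24,"rx":0,"ry":0,"rz":0}
    - {"hand":0,"tx":0.03,"ty":0,"tz":-0.24,"rx":0,"ry":0,"rz":0}

```text
time: 18.52
eef_pos: [0.5452, 0.0295, 0.0787]
tool_rot: [0.9, 0.435, 0.006, -0.003]
contact_force: [-7.4, 0.2, 21.7]
gripper_width: 0.0002
```

```bash
cat > av.py <<'E'
from kn import *
Z=[];F=[]
for i in range(5):
    get_image("wrist"); s=bot.observe(); Z.append(s['eef_pos']);F.append(s['contact_force'])
print(round(s['time'],2),np.mean(Z,0).round(5),np.mean(F,0).round(2),np.std(Z,0).round(5))
E
python3 av.py
```

```text
18.77 [0.54515 0.02947 0.07874] [-6.94 -0.33 20.38] [1.e-05 1.e-05 1.e-05]
```

Call:
move_arm:
  motion:
    - {"hand":0,"tx":0,"ty":0,"tz":-0.16,"rx":0,"ry":0,"rz":0}
    - {"hand":0,"tx":0,"ty":0,"tz":-0.16,"rx":0,"ry":0,"rz":0}

```text
time: 18.93
eef_pos: [0.5451, 0.0294, 0.0791]
tool_rot: [0.9, 0.435, 0.007, -0.002]
contact_force: [-5.6, -0.8, 18.7]
gripper_width: -0.0003
```

```bash
python3 av.py
```

```text
19.18 [0.54511 0.02942 0.07901] [-5.65 -0.52 19.16] [2.e-05 1.e-05 2.e-05]
```

Call:
move_arm:
  motion:
    - {"hand":0,"tx":0,"ty":0,"tz":-0.1,"rx":0,"ry":0,"rz":0}
    - {"hand":0,"tx":0,"ty":0,"tz":-0.1,"rx":0,"ry":0,"rz":0}

```text
time: 19.35
eef_pos: [0.5451, 0.0293, 0.0796]
tool_rot: [0.9, 0.435, 0.007, -0.002]
contact_force: [-3.9, 0.2, 15.0]
gripper_width: 0.0001
```

```bash
python3 av.py
```

```text
19.6 [0.54506 0.0293  0.07951] [-4.65 -0.6  16.  ] [1.e-05 1.e-05 2.e-05]
```

Call:
move_arm:
  motion:
    - {"hand":0,"tx":0,"ty":0,"tz":-0.06,"rx":0,"ry":0,"rz":0}
    - {"hand":0,"tx":0,"ty":0,"tz":-0.06,"rx":0,"ry":0,"rz":0}

```text
time: 19.77
eef_pos: [0.545, 0.0292, 0.0799]
tool_rot: [0.9, 0.435, 0.007, -0.002]
contact_force: [-2.4, -0.4, 11.0]
gripper_width: 0.0001
```

```bash
python3 av.py
```

```text
20.02 [0.54497 0.02919 0.07987] [-3.07 -0.74 11.05] [2.e-05 2.e-05 2.e-05]
```

Call:
move_arm:
  motion:
    - {"hand":0,"tx":0,"ty":0,"tz":-0.01,"rx":0,"ry":0,"rz":0}
    - {"hand":0,"tx":0,"ty":0,"tz":-0.01,"rx":0,"ry":0,"rz":0}

```text
time: 20.18
eef_pos: [0.5448, 0.0292, 0.08]
tool_rot: [0.9, 0.435, 0.007, -0.002]
contact_force: [-1.7, -0.8, 6.2]
gripper_width: 0.0001
```

```bash
python3 av.py
```

```text
20.43 [0.54482 0.02916 0.08   ] [-1.89  0.14  6.08] [1.e-05 1.e-05 1.e-05]
```

The data are clean. The unloaded top is at z=80.16 mm with a stiff slope of 38 N/mm, and beyond the break the slope is 4.5 N/mm. That puts foot_a at ≈6.5 N, inside 0–10 N but above the middle. I back off about 0.18 rad to centre it.

Call:
move_arm:
  motion:
    - {"hand":0,"tx":0,"ty":0,"tz":0.5,"rx":0,"ry":0,"rz":0}
    - {"hand":5.5,"tx":0,"ty":0,"tz":2.5,"rx":0,"ry":0,"rz":0}
    - {"hand":5.5,"tx":0,"ty":0,"tz":2.5,"rx":0,"ry":0,"rz":0}
    - {"hand":5.5,"tx":0,"ty":0,"tz":2.5,"rx":0,"ry":0,"rz":0}
    - {"hand":5.5,"tx":0,"ty":0,"tz":2.5,"rx":0,"ry":0,"rz":0}

```text
time: 20.85
eef_pos: [0.5445, 0.0292, 0.1045]
tool_rot: [0.9, 0.435, 0.006, -0.002]
contact_force: [-0.2, 0.1, -0.2]
gripper_width: 0.0487
```

```bash
python3 st.py
```

```text
20.85 [0.5445 0.0292 0.1045] [ 0.048  0.289 -0.383  0.889  0.009  2.289] th 0.900223939270645 [-0.22  0.06 -0.23] [-0.05  -0.01  -0.011] 0.04865342163897983
```

Call:
move_arm:
  motion:
    - {"hand":5.5,"tx":0,"ty":0,"tz":0,"rx":0,"ry":0,"rz":0}
    - {"hand":5.5,"tx":0,"ty":0,"tz":-2,"rx":0,"ry":0,"rz":0}
    - {"hand":5.5,"tx":0,"ty":0,"tz":-4,"rx":0,"ry":0,"rz":0}
    - {"hand":5.5,"tx":0,"ty":0,"tz":-5.3,"rx":0,"ry":0,"rz":0}
    - {"hand":5.5,"tx":0,"ty":0,"tz":-5.3,"rx":0,"ry":0,"rz":0}
    - {"hand":5.5,"tx":0,"ty":0,"tz":-5.3,"rx":0,"ry":0,"rz":0}

```text
time: 21.35
eef_pos: [0.5432, 0.0291, 0.0504]
tool_rot: [0.9, 0.435, 0.005, -0.003]
contact_force: [0.7, 0.4, -0.2]
gripper_width: 0.0551
```

```bash
python3 st.py; python3 - <<'E'
from kn import *
p,d=get_image("wrist");cv2.imwrite("pics/w7.png",p[:,:,::-1])
E
```

```text
21.35 [0.5432 0.0291 0.0504] [ 0.048  0.346 -0.445  0.773  0.009  2.289] th 0.9001927018347727 [ 0.7   0.36 -0.15] [-0.025 -0.043  0.066] 0.05511132382574103
```

View pics/w7.png

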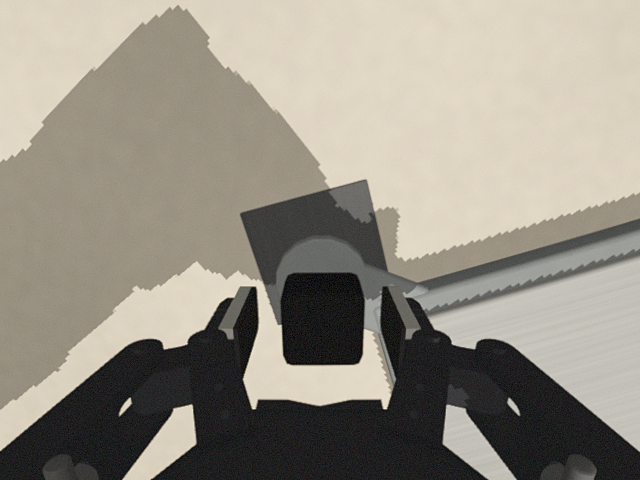

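The knob (281–364) is about 1 mm off to one side, matching the TCP's −1.3 mm drift in x. I correct that, grip, and turn back +0.18 rad.

Call:
move_arm:
  motion:
    - {"hand":4.2,"tx":0.13,"ty":0,"tz":0,"rx":0,"ry":0,"rz":0}
    - {"hand":3.6,"tx":0.13,"ty":0,"tz":0,"rx":0,"ry":0,"rz":0}
    - {"hand":3.6,"tx":0.13,"ty":0,"tz":0,"rx":0,"ry":0,"rz":0}
    - {"hand":3.0,"tx":0.13,"ty":0,"tz":0.08,"rx":0,"ry":0,"rz":0}
    - {"hand":2.8,"tx":0.13,"ty":0,"tz":0.08,"rx":0,"ry":0,"rz":0}
    - {"hand":2.8,"tx":0.13,"ty":0,"tz":0.08,"rx":0,"ry":0,"rz":0}

```text
time: 21.9
eef_pos: [0.5456, 0.0297, 0.0526]
tool_rot: [0.9, 0.435, 0.006, -0.003]
contact_force: [-2.0, 3.7, 2.4]
gripper_width: 0.0316
```

```bash
python3 st.py
```

```text
21.9 [0.5456 0.0297 0.0526] [ 0.048  0.346 -0.439  0.777  0.01   2.289] th 0.9005494200744171 [-2.01  3.66  2.37] [0.571 0.208 0.026] 0.03164036698018312
```

Call:
move_arm:
  motion:
    - {"hand":2.8,"tx":0,"ty":0,"tz":0.02,"rx":0,"ry":0,"rz":0.06}
    - {"hand":2.8,"tx":0,"ty":0,"tz":0.03,"rx":0,"ry":0,"rz":0.12}
    - {"hand":2.8,"tx":0,"ty":0,"tz":0.04,"rx":0,"ry":0,"rz":0.18}
    - {"hand":2.8,"tx":0,"ty":0,"tz":0.04,"rx":0,"ry":0,"rz":0.18}
    - {"hand":2.8,"tx":0,"ty":0,"tz":0.04,"rx":0,"ry":0,"rz":0.18}

```text
time: 22.32
eef_pos: [0.5455, 0.0298, 0.053]
tool_rot: [0.858, 0.514, 0.006, -0.004]
contact_force: [-1.8, 3.1, 0.5]
gripper_width: 0.0314
```

```bash
python3 st.py
```

```text
22.32 [0.5455 0.0298 0.053 ] [ 0.047  0.347 -0.437  0.78   0.012  2.11 ] th 1.0791823403650012 [-1.79  3.12  0.46] [0.461 0.098 0.059] 0.031373523382055346
```

Turned back 0.179 rad. I release, go up, shut the fingers and press-test again.

Call:
move_arm:
  motion:
    - {"hand":5.5,"tx":-0.03,"ty":0.02,"tz":0,"rx":0,"ry":0,"rz":0}
    - {"hand":5.5,"tx":-0.03,"ty":0.02,"tz":0,"rx":0,"ry":0,"rz":0}
    - {"hand":5.5,"tx":-0.03,"ty":0.02,"tz":0.1,"rx":0,"ry":0,"rz":0}
    - {"hand":5.5,"tx":-0.03,"ty":0.02,"tz":1.5,"rx":0,"ry":0,"rz":0}
    - {"hand":5.5,"tx":-0.03,"ty":0.02,"tz":4.5,"rx":0,"ry":0,"rz":0}
    - {"hand":0,"tx":-0.03,"ty":0.02,"tz":4.8,"rx":0,"ry":0,"rz":0}
    - {"hand":0,"tx":-0.03,"ty":0.02,"tz":4.8,"rx":0,"ry":0,"rz":0}
    - {"hand":0,"tx":-0.03,"ty":0.02,"tz":4.8,"rx":0,"ry":0,"rz":0}
    - {"hand":0,"tx":-0.03,"ty":0.02,"tz":4.8,"rx":0,"ry":0,"rz":0}

```text
time: 23.07
eef_pos: [0.5445, 0.0299, 0.1001]
tool_rot: [0.858, 0.514, 0.005, -0.004]
contact_force: [0.5, -0.2, -0.7]
gripper_width: 0.0066
```

```bash
python3 st.py
```

```text
23.07 [0.5445 0.0299 0.1001] [ 0.048  0.296 -0.384  0.884  0.012  2.11 ] th 1.078868530252873 [ 0.48 -0.17 -0.66] [ 0.001 -0.023  0.026] 0.0065552215630769045
```

Call:
move_arm:
  motion:
    - {"hand":0,"tx":0.05,"ty":-0.05,"tz":-1,"rx":0,"ry":0,"rz":0}
    - {"hand":0,"tx":0.05,"ty":-0.05,"tz":-1.7,"rx":0,"ry":0,"rz":0}
    - {"hand":0,"tx":0.05,"ty":-0.05,"tz":-1.85,"rx":0,"ry":0,"rz":0}
    - {"hand":0,"tx":0.05,"ty":-0.05,"tz":-1.85,"rx":0,"ry":0,"rz":0}

```text
time: 23.4
eef_pos: [0.5441, 0.0292, 0.0804]
tool_rot: [0.858, 0.514, 0.004, -0.004]
contact_force: [-0.8, -0.7, 3.3]
gripper_width: 0.0003
```

Call:
move_arm:
  motion:
    - {"hand":0,"tx":0,"ty":0,"tz":-0.15,"rx":0,"ry":0,"rz":0}
    - {"hand":0,"tx":0,"ty":0,"tz":-0.15,"rx":0,"ry":0,"rz":0}
    - {"hand":0,"tx":0,"ty":0,"tz":-0.15,"rx":0,"ry":0,"rz":0}

```text
time: 23.65
eef_pos: [0.5443, 0.0293, 0.0796]
tool_rot: [0.858, 0.514, 0.005, -0.004]
contact_force: [-3.9, 0.0, 15.8]
gripper_width: 0.0004
```

```bash
python3 av.py
```

```text
23.9 [0.54431 0.02933 0.07971] [-3.58 -0.39 15.27] [1.e-05 1.e-05 1.e-05]
```

Call:
move_arm:
  motion:
    - {"hand":0,"tx":0,"ty":0,"tz":-0.12,"rx":0,"ry":0,"rz":0}
    - {"hand":0,"tx":0,"ty":0,"tz":-0.12,"rx":0,"ry":0,"rz":0}
    - {"hand":0,"tx":0,"ty":0,"tz":-0.12,"rx":0,"ry":0,"rz":0}

```text
time: 24.15
eef_pos: [0.5444, 0.0294, 0.0794]
tool_rot: [0.858, 0.514, 0.005, -0.004]
contact_force: [-4.9, 0.6, 16.9]
gripper_width: -0.0001
```

```bash
python3 av.py
```

```text
24.4 [0.54436 0.02942 0.07942] [-4.82 -0.03 17.48] [0.e+00 1.e-05 1.e-05]
```

Call:
move_arm:
  motion:
    - {"hand":0,"tx":0,"ty":0,"tz":-0.18,"rx":0,"ry":0,"rz":0}
    - {"hand":0,"tx":0,"ty":0,"tz":-0.18,"rx":0,"ry":0,"rz":0}
    - {"hand":0,"tx":0,"ty":0,"tz":-0.18,"rx":0,"ry":0,"rz":0}

```text
time: 24.65
eef_pos: [0.5444, 0.0296, 0.0789]
tool_rot: [0.858, 0.514, 0.005, -0.004]
contact_force: [-5.3, -0.0, 20.5]
gripper_width: 0.0
```

```bash
python3 av.py
```

```text
24.9 [0.54439 0.02958 0.07887] [-6.41  0.54 20.45] [1.e-05 2.e-05 1.e-05]
```

Call:
move_arm:
  motion:
    - {"hand":0,"tx":0,"ty":0,"tz":-0.21,"rx":0,"ry":0,"rz":0}
    - {"hand":0,"tx":0,"ty":0,"tz":-0.21,"rx":0,"ry":0,"rz":0}
    - {"hand":0,"tx":0,"ty":0,"tz":-0.21,"rx":0,"ry":0,"rz":0}

```text
time: 25.15
eef_pos: [0.5444, 0.0298, 0.0783]
tool_rot: [0.858, 0.514, 0.006, -0.004]
contact_force: [-7.8, 0.9, 23.5]
gripper_width: -0.0003
```

```bash
python3 av.py
```

```text
25.4 [0.54443 0.02978 0.07834] [-6.9   0.38 23.15] [1.e-05 1.e-05 1.e-05]
```

Call:
move_arm:
  motion:
    - {"hand":0,"tx":0,"ty":0,"tz":-0.05,"rx":0,"ry":0,"rz":0}
    - {"hand":0,"tx":0,"ty":0,"tz":0.0,"rx":0,"ry":0,"rz":0}
    - {"hand":0,"tx":0,"ty":0,"tz":0.05,"rx":0,"ry":0,"rz":0}
    - {"hand":0,"tx":0,"ty":0,"tz":0.07,"rx":0,"ry":0,"rz":0}

```text
time: 25.73
eef_pos: [0.5444, 0.0294, 0.0798]
tool_rot: [0.858, 0.514, 0.006, -0.004]
contact_force: [-4.0, -1.3, 14.9]
gripper_width: 0.0003
```

```bash
python3 av.py
```

```text
25.98 [0.54435 0.02942 0.0797 ] [-4.57 -1.39 15.08] [1.e-05 1.e-05 3.e-05]
```

Call:
move_arm:
  motion:
    - {"hand":0,"tx":0,"ty":0,"tz":0,"rx":0,"ry":0,"rz":0}
    - {"hand":0,"tx":0,"ty":0,"tz":0,"rx":0,"ry":0,"rz":0}

```text
time: 26.15
eef_pos: [0.5443, 0.0293, 0.0801]
tool_rot: [0.858, 0.513, 0.006, -0.004]
contact_force: [-2.5, -0.8, 12.4]
gripper_width: 0.0
```

```bash
python3 av.py
```

```text
26.4 [0.54429 0.02929 0.08003] [-3.18 -0.4  12.54] [1.e-05 1.e-05 1.e-05]
```

Call:
move_arm:
  motion:
    - {"hand":0,"tx":0,"ty":0,"tz":-0.02,"rx":0,"ry":0,"rz":0}
    - {"hand":0,"tx":0,"ty":0,"tz":-0.02,"rx":0,"ry":0,"rz":0}

```text
time: 26.57
eef_pos: [0.5443, 0.0292, 0.0802]
tool_rot: [0.858, 0.513, 0.006, -0.004]
contact_force: [-2.1, -0.2, 11.5]
gripper_width: 0.0002
```

```bash
python3 av.py
```

```text
26.82 [0.54427 0.02924 0.08014] [-2.3   0.05 12.09] [2.e-05 1.e-05 0.e+00]
```

Call:
move_arm:
  motion:
    - {"hand":0,"tx":0,"ty":0,"tz":0,"rx":0,"ry":0,"rz":0}
    - {"hand":0,"tx":0,"ty":0,"tz":0,"rx":0,"ry":0,"rz":0}

```text
time: 26.98
eef_pos: [0.5442, 0.0292, 0.0802]
tool_rot: [0.858, 0.513, 0.006, -0.004]
contact_force: [-2.1, 0.6, 9.7]
gripper_width: -0.0005
```

```bash
python3 av.py
```

```text
27.23 [0.54423 0.02922 0.08021] [-1.74 -0.42 10.35] [1.e-05 1.e-05 1.e-05]
```

The break-point data give foot_a ≈5 N (unloaded top 80.48 mm, corner held to 12 N with about 0.3 mm sink). For a final check I press on the foot_b corner.

Call:
move_arm:
  motion:
    - {"hand":0,"tx":0,"ty":0,"tz":1,"rx":0,"ry":0,"rz":0}
    - {"hand":0,"tx":0,"ty":0,"tz":4,"rx":0,"ry":0,"rz":0}
    - {"hand":0,"tx":-1.5,"ty":-4,"tz":4,"rx":0,"ry":0,"rz":0}
    - {"hand":0,"tx":-3,"ty":-8,"tz":4,"rx":0,"ry":0,"rz":0}
    - {"hand":0,"tx":-4.5,"ty":-11.8,"tz":4,"rx":0,"ry":0,"rz":0}
    - {"hand":0,"tx":-6,"ty":-15.6,"tz":4,"rx":0,"ry":0,"rz":0}
    - {"hand":0,"tx":-7.5,"ty":-19.4,"tz":4,"rx":0,"ry":0,"rz":0}
    - {"hand":0,"tx":-8,"ty":-20.7,"tz":3,"rx":0,"ry":0,"rz":0}
    - {"hand":0,"tx":-8,"ty":-20.7,"tz":0,"rx":0,"ry":0,"rz":0}
    - {"hand":0,"tx":-8,"ty":-20.7,"tz":0,"rx":0,"ry":0,"rz":0}

```text
time: 28.07
eef_pos: [0.4605, -0.1778, 0.0762]
tool_rot: [0.859, 0.512, 0.004, -0.006]
contact_force: [-1.4, 1.5, -0.2]
gripper_width: -0.0004
```

```bash
python3 st.py;  python3 - <<'E'
from kn import *
p,d=get_image("wrist");cv2.imwrite("pics/w8.png",p[:,:,::-1])
E
```

```text
28.07 [ 0.4605 -0.1778  0.0762] [-0.377  0.242 -0.521  0.813  0.013  1.689] th 1.0755127626630934 [-1.44  1.48 -0.23] [ 0.061  0.082 -0.048] -0.00035059241561947015
```

View pics/w8.png

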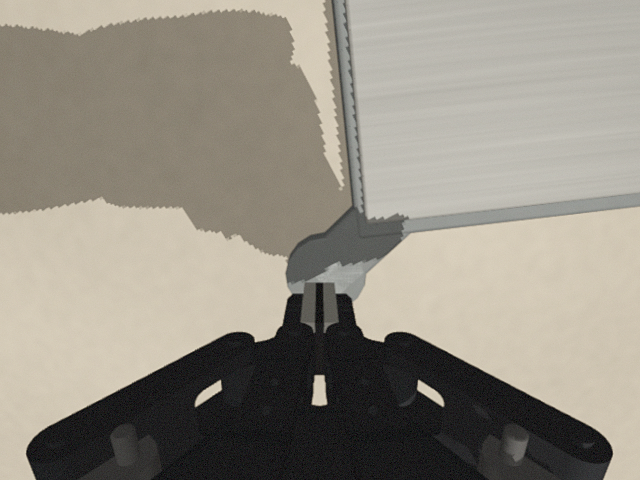

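The fingertips (320,285) stand over foot_b's arm end. I descend and press lightly.

Call:
move_arm:
  motion:
    - {"hand":0,"tx":0.1,"ty":0,"tz":-2,"rx":0,"ry":0,"rz":0}
    - {"hand":0,"tx":0.25,"ty":0,"tz":-3.7,"rx":0,"ry":0,"rz":0}
    - {"hand":0,"tx":0.25,"ty":0,"tz":-4.0,"rx":0,"ry":0,"rz":0}
    - {"hand":0,"tx":0.25,"ty":0,"tz":-4.0,"rx":0,"ry":0,"rz":0}

```text
time: 28.45
eef_pos: [0.4632, -0.1762, 0.0376]
tool_rot: [0.858, 0.513, 0.003, -0.007]
contact_force: [-0.3, 0.6, -0.5]
gripper_width: -0.0005
```

Call:
move_arm:
  motion:
    - {"hand":0,"tx":0,"ty":0,"tz":-0.15,"rx":0,"ry":0,"rz":0}
    - {"hand":0,"tx":0,"ty":0,"tz":-0.15,"rx":0,"ry":0,"rz":0}
    - {"hand":0,"tx":0,"ty":0,"tz":-0.15,"rx":0,"ry":0,"rz":0}

```text
time: 28.7
eef_pos: [0.464, -0.1762, 0.0372]
tool_rot: [0.858, 0.514, 0.004, -0.006]
contact_force: [-0.4, -0.1, 0.4]
gripper_width: 0.0003
```

Call:
move_arm:
  motion:
    - {"hand":0,"tx":0,"ty":0,"tz":-0.15,"rx":0,"ry":0,"rz":0}
    - {"hand":0,"tx":0,"ty":0,"tz":-0.15,"rx":0,"ry":0,"rz":0}
    - {"hand":0,"tx":0,"ty":0,"tz":-0.15,"rx":0,"ry":0,"rz":0}

```text
time: 28.95
eef_pos: [0.4642, -0.1763, 0.036]
tool_rot: [0.858, 0.514, 0.004, -0.006]
contact_force: [-0.3, -0.1, 0.3]
gripper_width: -0.0001
```

Call:
move_arm:
  motion:
    - {"hand":0,"tx":0,"ty":0,"tz":-0.15,"rx":0,"ry":0,"rz":0}
    - {"hand":0,"tx":0,"ty":0,"tz":-0.15,"rx":0,"ry":0,"rz":0}
    - {"hand":0,"tx":0,"ty":0,"tz":-0.15,"rx":0,"ry":0,"rz":0}

```text
time: 29.2
eef_pos: [0.4641, -0.1763, 0.0344]
tool_rot: [0.858, 0.514, 0.004, -0.006]
contact_force: [0.2, 0.5, 0.2]
gripper_width: 0.0003
```

Call:
move_arm:
  motion:
    - {"hand":0,"tx":0,"ty":0,"tz":-0.1,"rx":0,"ry":0,"rz":0}
    - {"hand":0,"tx":0,"ty":0,"tz":-0.1,"rx":0,"ry":0,"rz":0}
    - {"hand":0,"tx":0,"ty":0,"tz":-0.1,"rx":0,"ry":0,"rz":0}

```text
time: 29.45
eef_pos: [0.464, -0.1763, 0.0333]
tool_rot: [0.858, 0.514, 0.004, -0.006]
contact_force: [-0.2, -0.4, -0.2]
gripper_width: -0.0003
```

```bash
python3 av.py
```

```text
29.7 [ 0.46408 -0.17632  0.03342] [-0.27 -0.01 -0.13] [3.e-05 1.e-05 3.e-05]
```

Call:
move_arm:
  motion:
    - {"hand":0,"tx":0,"ty":0,"tz":-0.1,"rx":0,"ry":0,"rz":0}
    - {"hand":0,"tx":0,"ty":0,"tz":-0.1,"rx":0,"ry":0,"rz":0}
    - {"hand":0,"tx":0,"ty":0,"tz":-0.1,"rx":0,"ry":0,"rz":0}

```text
time: 29.95
eef_pos: [0.4642, -0.1764, 0.0331]
tool_rot: [0.858, 0.514, 0.004, -0.006]
contact_force: [-1.5, 0.6, 6.5]
gripper_width: 0.0
```

```bash
python3 av.py
```

```text
30.2 [ 0.46424 -0.17638  0.03306] [-2.05  0.71  6.81] [2.e-05 1.e-05 1.e-05]
```

Call:
move_arm:
  motion:
    - {"hand":0,"tx":0,"ty":0,"tz":-0.13,"rx":0,"ry":0,"rz":0}
    - {"hand":0,"tx":0,"ty":0,"tz":-0.13,"rx":0,"ry":0,"rz":0}
    - {"hand":0,"tx":0,"ty":0,"tz":-0.13,"rx":0,"ry":0,"rz":0}

```text
time: 30.45
eef_pos: [0.4643, -0.1764, 0.033]
tool_rot: [0.858, 0.514, 0.004, -0.006]
contact_force: [-4.5, 1.6, 15.5]
gripper_width: 0.0001
```

```bash
python3 av.py
```

```text
30.7 [ 0.46428 -0.17641  0.033  ] [-4.5   1.79 14.96] [1.e-05 1.e-05 1.e-05]
```

Call:
move_arm:
  motion:
    - {"hand":0,"tx":0,"ty":0,"tz":1,"rx":0,"ry":0,"rz":0}
    - {"hand":0,"tx":0,"ty":0,"tz":5,"rx":0,"ry":0,"rz":0}
    - {"hand":0,"tx":0,"ty":0,"tz":9,"rx":0,"ry":0,"rz":0}
    - {"hand":0,"tx":0,"ty":0,"tz":13,"rx":0,"ry":0,"rz":0}
    - {"hand":0,"tx":-3,"ty":-4,"tz":17,"rx":0,"ry":0,"rz":0}
    - {"hand":0,"tx":-5,"ty":-7,"tz":20,"rx":0,"ry":0,"rz":0}
    - {"hand":0,"tx":-7,"ty":-10,"tz":20,"rx":0,"ry":0,"rz":0}
    - {"hand":0,"tx":-9,"ty":-13,"tz":20,"rx":0,"ry":0,"rz":0}
    - {"hand":0,"tx":-11,"ty":-17,"tz":20,"rx":0,"ry":0,"rz":0}
    - {"hand":0,"tx":-11,"ty":-17,"tz":20,"rx":0,"ry":0,"rz":0}

```text
time: 31.53
eef_pos: [0.3522, -0.3503, 0.2339]
tool_rot: [0.859, 0.512, 0.003, -0.005]
contact_force: [0.9, 0.8, -0.3]
gripper_width: -0.0002
```

```bash
python3 st.py; python3 - <<'E'
from kn import *
p,d=get_image("top");cv2.imwrite("pics/t9.png",p[:,:,::-1]);c=calibration("top")
print(knob(c,p,d,.06,.1,(232,275,272,312)))
p0=np.load("top0.npz")['p']
def dk(p):
    m=(p.max(2)[225:280,260:320]<58).astype(np.uint8);n,l,s,ce=cv2.connectedComponentsWithStats(m);return s[1:,4].max(),ce[1+s[1:,4].argmax()]
print(dk(p0),dk(p))
g0,g=[cv2.cvtColor(x,cv2.COLOR_RGB2GRAY).astype(np.float32) for x in(p0,p)]
for nm,(y0,y1,x0,x1) in dict(plate=(110,300,320,460),carton=(195,255,100,165),can=(278,325,92,150),jar=(235,285,460,520)).items():
    print(nm,cv2.phaseCorrelate(g0[y0:y1,x0:x1].copy(),g[y0:y1,x0:x1].copy()))
p,d=get_image("scene");cv2.imwrite("pics/s9.png",p[:,:,::-1])
E
```

```text
31.53 [ 0.3522 -0.3503  0.2339] [-0.788  0.125 -0.279  1.174  0.009  1.278] th 1.0751620946694382 [ 0.88  0.82 -0.26] [-0.008 -0.006  0.081] -0.0001510937652782145
(230, np.float64(0.0796394085118074), array([0.5454807 , 0.03141105]), ((545.544677734375, 31.61992073059082), (31.79975700378418, 31.291358947753906), 62.60831832885742))
(np.int32(869), array([28.64672037, 26.7410817 ])) (np.int32(848), array([27.97051887, 26.78891509]))
plate ((0.05322253486997397, 0.024254578052662623), 0.9574094643747365)
carton ((0.08615486892073676, -0.05359794367433324), 1.1308212046270016)
can ((0.0893200268261296, 0.0072247006178116635), 0.9876880574557516)
jar ((-0.09145479811606094, 0.03619978987834571), 0.9552737970352173)
```

View pics/t9.png

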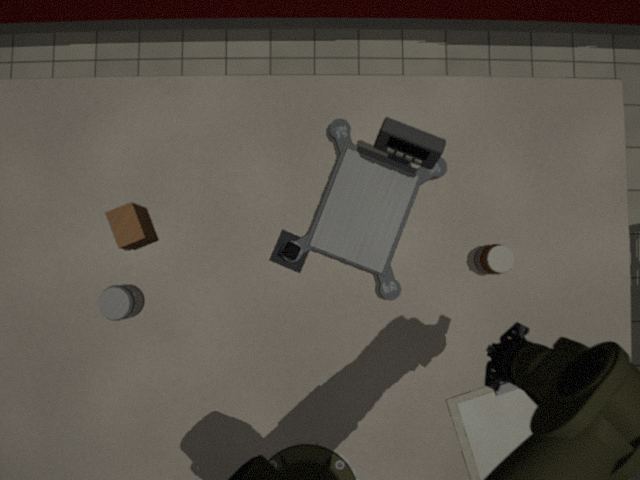

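Top view: the scale and all three bystanders are unmoved (shifts <0.1 px, about 0.2 mm). The knob at (290,250) is free and 7.7 mm lower, and the arm is clear. I hand in the job.

```bash
python3 -c "
from rig import order
print(order.finish_job())"
```

```text
the job is handed in; nothing more can be done
None
```

I screwed the foot down onto the steel plate and the scale no longer rocks at the two knob-side corners I pressed. The job is handed in at about 32 s, with the knob released and the arm clear.

- **Turning:** A first press on the knob showed about 6.3 mm of free travel before the foot touched. I turned the knob 4.22 rad clockwise in one grip. A press test then put about 6.5 N on the foot, above the middle of its 0–10 N range, so I turned back 0.18 rad.
- **Adjustable foot:** The last press shows it carrying about 5 N (4.7–5.7 N depending on the fit). The knob corner holds 12 N with about 0.3 mm of sink, where it used to rock at 7.5 N.
- **foot_b:** It is stiff under 7 to 15 N, about 0.06 mm of movement, so it bears. I did not measure its load directly, and I did not press the two display-side corners.
- **Surroundings:** The scale, can, jar and carton shifted less than 0.1 pixel in the top view.
- **Disagreements:** The wrist camera placed the knob about 2.5 mm from where the top camera did. The jaws' view of the knob guided the grip instead. The foot's touch height came out at 81.5 or 82.3 mm from the two press tests, so I judged the foot load from where the corner gave way under the press.

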